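Bleed a spray can, find its cap's thread hand, hold the cap off

TASK

Get the yellow refillable spray can ready for filling: with the tip of the red-handled punch, hold its recessed bleed button fully down for about two seconds to let the air out, then stand the punch back in its hole in the wooden block and let go of it. Its cap may have either a right-hand or a left-hand thread and nothing tells which, so find by trying both ways which way it loosens, unscrew it on its neck and lift it off. Finish while holding the cap still and level in the gripper, about 8 cm above where it sat and over its can, and leave the blue can and the other things on the bench alone.

Things in the scene. Friction and masses are not known exactly. Their poses are not given: they have to be found in the camera images.
- stand: Grey steel filling tray, fixed to the bench, 140 x 320 mm, floor 10 mm thick; origin at the centre of its underside, z up, its y along the long side. It clamps two spray cans, one yellow and one blue, 75 mm either side of its centre along its y; either colour may be on either side.
- can_yellow: Refillable spray can with yellow shoulder, fixed in the stand; diameter 104 mm, 120 mm high. Origin at the centre of its underside (10 mm above the bench), axes parallel to the stand's. On its flat top (z = 120 mm): the screw cap in the middle, a brass collar with the bleed button 38 mm towards -x, a brass spray outlet with black lever at +x (33 to 82 mm out, up to 16 mm above the flat top).
- cap_yellow: Black screw cap of the yellow can, about 110 g, held only by its thread. Origin on its axis at its lower rim, z up; screwed down it sits at z = 124 mm in the can's frame (134 mm above the bench), axes parallel to the can's. Skirt: diameter 52 mm, z 0 to 20 mm, yellow ring on top. Above it a round fluted grip knob, diameter 44 mm, z 20 to 42 mm, with a white stripe on top towards the cap's -x.
- cap_yellow_knob (a point): Centre of the top of the cap's knob (z = 42 mm on the cap). The thread: 27 mm per turn, hand unknown. The wrong way it stops dead within 18 degrees. The right way it turns freely, climbs 1 mm every 13 degrees after the first 13, and is free of the thread after about 70 degrees (80 to 85 to be sure), about 5 mm up; then it lifts straight off. Little torque is needed; pulling will not free it.
- bleed_yellow (a joint): Travel of the yellow can's bleed button: 0 released, 0.004 m fully pressed down. It springs back; 1.6 N to start, about 5 N when fully down.
- bleed_yellow_top (a point): Centre of the top face of the yellow can's red bleed button (diameter 9.6 mm); moves with it. Released, it lies 5 mm above the can's shoulder, at the bottom of a brass collar of 12 mm bore and 18 mm outer diameter whose rim stands 12 mm above the shoulder, so the button is 7 mm below the rim.
- can_blue: The same spray can with a blue shoulder, fixed in the stand on the other side; to be left alone. Frame as for the yellow can.
- cap_blue: The blue can's cap, the same but with a blue ring; must stay screwed down.
- bleed_blue (a joint): Travel of the blue can's bleed button, 0 to 0.004 m; must not be pressed.
- punch: Bleed punch, 80 g, standing upright, tip down, in the block. Origin at the centre of its tip, z up along it to the handle. Steel rod of diameter 6 mm from z = 0 to 62 mm, collar of diameter 20 mm from 62 to 66 mm, round red handle of diameter 14 mm from 66 to 146 mm. In the block the collar rests on the block's top and the tip is 8 mm above the bench.
- punch_tip (a point): Centre of the punch's tip (the same point as its origin).
- block: Wooden tool block, fixed to the bench, 70 (x) x 90 (y) x 70 mm high, origin at the centre of its underside; the punch's hole is in the middle, right through, diameter 12 mm. Three drill-bit shanks stand 18 mm above its top, 27 mm and more away from the hole.
- block_hole (a point): Centre of the mouth of the punch's hole, on top of the block, 70 mm above the bench.
- tape: Roll of masking tape lying on the bench, 96 mm across, 24 mm high; bystander, origin at the centre of its underside.
- tin: Small green tin, diameter 72 mm, 85 mm high; bystander, origin at the centre of its underside.
- wrench: Steel wrench 160 mm long lying on the bench, its x along it; bystander.
Not all that is in view belongs to the job. What is shaped like the cap_yellow but green or turquoise is not meant.

How it is judged (in metres and radians):
On the way, in this order (a step that is already met when the one before it is completed fails the run):
1. the yellow can's bleed button is held down with the punch's tip for a second, its cap still screwed on (value of joint bleed_yellow above 0.003 m and distance between punch_tip and bleed_yellow_top below 0.008 m and z of cap_yellow in the frame of can_yellow below 0.128 m and angle between the x axis of cap_yellow and the x axis of can_yellow, either way round below 0.45 rad), for 1 s.
2. the punch stands in its hole in the block again, let go, the cap still screwed on (horizontal distance between punch and block_hole below 0.006 m and z of punch in the frame of block below 0.012 m and angle between punch's own z axis and vertical below 0.1 rad and contact force between the fingers and punch below 0.1 N and z of cap_yellow in the frame of can_yellow below 0.128 m and angle between the x axis of cap_yellow and the x axis of can_yellow, either way round below 0.45 rad), for 0.1 s.
3. the yellow can's cap has been turned most of a quarter turn while on its neck (angle between the x axis of cap_yellow and the x axis of can_yellow, either way round above 1 rad and z of cap_yellow in the frame of can_yellow below 0.14 m and horizontal distance between cap_yellow and can_yellow below 0.006 m), for 0.04 s.
At the end, for the whole second after the job is handed in: Yellow can's cap held still in the fingers, 50 to 140 mm above its seat, within 40 mm of the can's axis and 0.2 rad of level; bleed button released; punch back in its hole (within 6 mm of its axis, 4 mm of fully home, 0.1 rad of upright), let go; blue can's cap still screwed down (z of cap_yellow in the frame of can_yellow between 0.174 and 0.264 m and horizontal distance between cap_yellow and can_yellow below 0.04 m and angle between cap_yellow's own z axis and vertical below 0.2 rad and contact force between the fingers and cap_yellow above 2 N and contact force between cap_yellow and can_yellow below 0.1 N and linear speed of cap_yellow below 0.03 m/s and value of joint bleed_yellow below 0.001 m and horizontal distance between punch and block_hole below 0.006 m and z of punch in the frame of block below 0.012 m and angle between punch's own z axis and vertical below 0.1 rad and contact force between the fingers and punch below 0.1 N and z of cap_blue in the frame of can_blue below 0.128 m and angle between the x axis of cap_blue and the x axis of can_blue, either way round below 0.3 rad); the arm keeps its last pose, push and grip.
It fails at once if the blue can's cap is moved or turned (not (z of cap_blue in the frame of can_blue below 0.128 m and angle between the x axis of cap_blue and the x axis of can_blue, either way round below 0.3 rad)).
It fails at once if the blue can's bleed button is pressed (value of joint bleed_blue above 0.002 m).
It fails at once if the tape, the tin or the wrench is pushed more than 30 mm (distance of any of tape, tin, wrench from where it was at the start of the episode above 0.03 m).
It fails at once if the yellow can's cap is dropped beside its can (height (world z) of cap_yellow below 0.1 m).
It also fails if it takes over 67 s, if anything falls off the work surface, if the arm or the gripper's body presses on something with over 40 N, if the wrist force passes 120 N, or if a joint passes its speed limit or range.

ROBOT

A 7-joint arm with a two-finger parallel gripper is mounted at the origin on the work surface. World frame = base frame: x ahead of the robot, y to its left, z up, the work surface at z = 0. Lengths are in m, angles in degrees, forces in N, time in s.
With the tool pointing down it reaches from about 0.425 to 0.925 m from the base axis. Payload 6.8 kg.
Tool frame: the origin (TCP) lies between the finger pads; the fingertips stand 19 mm ahead of it and the grasp point (between the pads) is the TCP; y points along the fingers, z is the direction in which the jaws open and shut, and the axes are right-handed (so a half turn about y gives the same grasp; the last joint's range is limited). The gripper opens to 85 mm and grips with 20 to 120 N. Pads are 22 mm wide; open, the fingers measure 114 mm over their backs; the gripper's body (76 mm by 85 mm) begins 54 mm behind the grasp point. The pads swing forward as they close: fully open they stand 13 mm farther back than shut.
Start: joints at [64.395, 27.33, 1.283, 89.118, -0.659, 63.558, -4.761], TCP at [0.224, -0.637, 0.213] pointing down, gripper open.
Joint ranges: [-169.35, 169.35], [-19.33, 120.38], [-80.79, 83.38], [13.8, 139.57], [-78.32, 258.32], [9.67, 109.79], [-169.56, 169.56]. Speed limits (degrees/s): [136.94, 136.94, 180, 180, 180, 180, 180].

INTERFACE

Orientations are given as [roll, pitch, yaw] about the fixed x, y, z axes, in that order (R = Rz(yaw) Ry(pitch) Rx(roll)).
In Python, from cell import env gives the robot as it stands. The module is installed in compiled form; this text tells all that it offers.
- The arm moves only by the tool arm_command, never from a script. Its argument "plan" is a list of rows, each a list of 3 entries, a list of its own where there are three numbers: the opening in per cent of the stroke, from 0 (shut) to 100 (fully open), then the shift along the world's x, y, z in mm, then the turn about the world's z in rad. A call has 1 to 20 rows; each row shifts and turns the pose as measured when the row begins; what a row does not reach is not made up. A row lasts 1/12 s, in which the tool goes at most 41.7 mm and 7.16 degrees, less where a joint would pass 70% of its speed; a pose out of reach is approached as far as the arm can. A call is refused whole if a number of a shift passes 41.7 or a number of a turn 0.125, either way. A call with a gripper value outside its range is refused whole. The fingers move at their own pace and stop on an object; "newtons" is the grip in N (left out, the last holds). Time passes only in rows, so rows that do not move let the fingers close. It gives the time, the measured TCP pose, the force and the opening at its end, in the units of the state.
- env.sense(): the state, without advancing time (a new reading comes with each control period).
- env.camera(name): name is "side" or "top"; returns a dict with "image" (420x560x3 uint8, blue, green, red), "fx", "fy", "cx", "cy" (pixels), "world_from_camera" (4x4, takes a point from camera to world coordinates). Camera axes: x right, y up, looking along -z (the intrinsics and any distortion apply to the point x, -y, -z); pixel columns grow to the right and rows downward; lengths in m; the calibration is good to about 2 mm. A picture is of the moment at which its call begins. There is no depth.
- env.finish_job(): hands the job in, once; it reports no verdict.
The state is a dict: "clock": time; "joint_pos": joint angles; "dq": joint speeds; "tau": joint torques, N m; "ee_pos": TCP position; "tcp_rot": TCP orientation; "ft_force": force on the tool from outside, world axes, zero at the start; "wrist_torque": the same for the moment, N m; "finger_gap": finger opening in m.
Only numpy, scipy, OpenCV 4.12 (cv2) and the standard library are available. Lean on these libraries where they do the work, as an engineer would, in place of code of your own. Each camera call takes 0.05 s, during which the arm holds its last target.

## Working session

There is one attempt and no reset: what is moved stays moved. The work goes in short steps, Python scripts to look and compute and a tool call to move; the robot and the scene stay as the last step left them, time stands still between calls to the robot, and variables do not carry over. Pictures are saved under pics/ and viewed, and the job is handed in when it is done.

Besides the shell and the picture viewer there is one more tool, called by a JSON object that holds its "api" and its "payload", one argument or row to a line. arm_command: Moves the arm, as the interface text tells. Its arguments: {"type":"object","properties":{"plan":{"type":"array","items":{"type":"array"}},"newtons":{"type":"number"}},"required":["plan"]}

```bash
mkdir -p pics; python3 - <<'E'
from cell import env
import cv2
print(env.sense())
for n in("top","side"):
    c=env.camera(n); cv2.imwrite(f"pics/{n}0.png",c["image"]); print({k:v for k,v in c.items() if k!="image"})
E
```

```text
{'clock': 0.0, 'joint_pos': array([64.39496973, 27.37957529,  1.27704176, 89.1788393 , -0.66034128,
       63.55840647, -4.76244544]), 'dq': array([ 0.05740217,  0.06457953,  0.10662308, -0.04017414, -0.03653085,
        0.04747486, -0.0440468 ]), 'tau': array([ 2.57470374e-04, -5.96448898e+01,  1.60791613e+00, -2.81187969e+01,
        1.24010921e-02,  9.42872168e-03, -3.01164960e-05]), 'ee_pos': array([ 0.22414188, -0.63601914,  0.21227664]), 'tcp_rot': array([-9.01094133e+01, -5.65880615e-03, -1.60586613e+02]), 'ft_force': array([ 0.5643173 , -0.41879865, -1.10744875]), 'wrist_torque': array([-0.00688256, -0.0050203 , -0.04575308]), 'finger_gap': 0.08550650085709012}
{'fx': 486.4123746807785, 'fy': 486.4123746807785, 'cx': 276.6461757542149, 'cy': 201.30849371622068, 'world_from_camera': array([[-8.35023750e-03,  9.97482694e-01, -7.04169673e-02,
         5.38823772e-01],
       [-9.99965012e-01, -8.36455285e-03,  9.15778005e-05,
         6.65277099e-02],
       [-4.97659174e-04,  7.04152683e-02,  9.97517640e-01,
         1.19785410e+00],
       [ 0.00000000e+00,  0.00000000e+00,  0.00000000e+00,
         1.00000000e+00]])}
{'fx': 414.0344969282563, 'fy': 414.0344969282563, 'cx': 283.1467785891103, 'cy': 207.86300068382567, 'world_from_camera': array([[ 0.99920358,  0.01210119, -0.03802334,  0.58123073],
       [-0.03781464,  0.59137401, -0.8055103 , -0.734881  ],
       [ 0.01273839,  0.80630661,  0.59136062,  0.73264012],
       [ 0.        ,  0.        ,  0.        ,  1.        ]])}
```

View pics/top0.png

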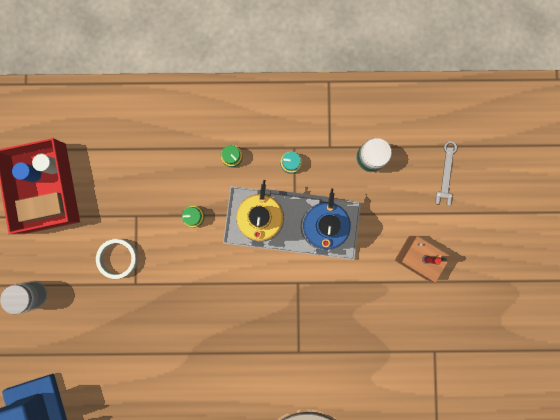

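View pics/side0.png

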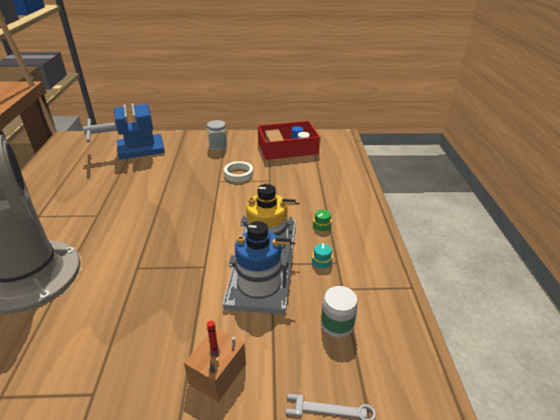

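```bash
cat > h.py <<'E'
import numpy as np,cv2
from cell import env
def ray(c,u,v):
    T=c["world_from_camera"]; d=T[:3,:3]@np.array([(u-c["cx"])/c["fx"],-(v-c["cy"])/c["fy"],-1.]); return T[:3,3],d
def plane(c,u,v,z):
    o,d=ray(c,u,v); return o+d*(z-o[2])/d[2]
def proj(c,p):
    T=c["world_from_camera"]; q=T[:3,:3].T@(np.array(p)-T[:3,3]); return c["cx"]+c["fx"]*q[0]/-q[2], c["cy"]-c["fy"]*q[1]/-q[2]
def tri(c1,p1,c2,p2):
    o1,d1=ray(c1,*p1);o2,d2=ray(c2,*p2); d1=d1/np.linalg.norm(d1);d2=d2/np.linalg.norm(d2)
    s=np.linalg.lstsq(np.c_[d1,-d2],o2-o1,rcond=None)[0]; a=o1+s[0]*d1;b=o2+s[1]*d2
    return (a+b)/2,np.linalg.norm(a-b)
def crop(c,x0,y0,w,h,s,fn):
    cv2.imwrite(fn,cv2.resize(c["image"][y0:y0+h,x0:x0+w],None,fx=s,fy=s,interpolation=cv2.INTER_CUBIC))
E
python3 - <<'E'
from h import *
t=env.camera("top");s=env.camera("side")
crop(t,220,175,150,90,5,"pics/t1.png");crop(t,390,225,80,60,10,"pics/t2.png");crop(s,225,170,90,140,4,"pics/s1.png");crop(s,180,310,80,95,6,"pics/s2.png")
for n,c in(("top",t),("side",s)):
    hsv=cv2.cvtColor(c["image"],cv2.COLOR_BGR2HSV)
    for nm,lo,hi in(("yel",(20,140,120),(32,255,255)),("blue",(100,130,50),(125,255,255)),("red",(0,200,60),(4,255,255)),("tray",(90,0,90),(130,60,150))):
        m=cv2.inRange(hsv,lo,hi); k,l,st,ce=cv2.connectedComponentsWithStats(m)
        print(n,nm,[(st[i].tolist(),ce[i].round(1).tolist()) for i in range(1,k) if st[i][4]>25])
E
```

```text
top yel [([221, 152, 21, 14, 46], [231.9, 161.0]), ([237, 194, 42, 47, 848], [253.6, 217.1]), ([186, 218, 17, 9, 27], [195.1, 223.5])]
top blue [([12, 163, 29, 18, 376], [25.3, 172.0]), ([304, 203, 46, 46, 1151], [325.8, 225.2]), ([0, 374, 67, 46, 2120], [32.8, 400.9])]
top red []
top tray [([266, 190, 13, 4, 34], [271.9, 191.5]), ([287, 192, 12, 4, 29], [292.3, 193.8]), ([252, 241, 11, 6, 45], [256.8, 243.2]), ([317, 248, 15, 7, 58], [322.3, 251.1])]
side yel [([246, 194, 41, 33, 696], [265.7, 211.9])]
side blue [([13, 0, 31, 15, 345], [27.0, 5.8]), ([115, 105, 49, 54, 1654], [136.9, 134.2]), ([292, 127, 11, 11, 74], [295.7, 131.0]), ([235, 232, 46, 39, 1060], [257.8, 254.2])]
side red [([287, 122, 25, 12, 52], [298.4, 126.7])]
side tray [([282, 244, 10, 21, 67], [286.2, 254.3]), ([230, 255, 6, 8, 32], [232.9, 258.8])]
```

View pics/t1.png

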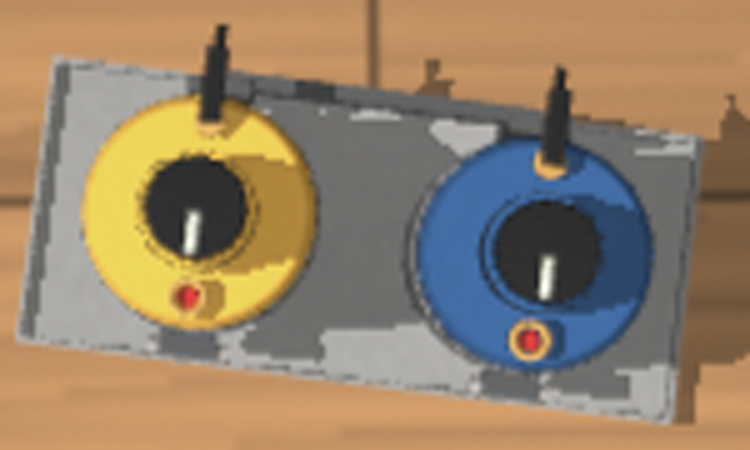

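View pics/t2.png

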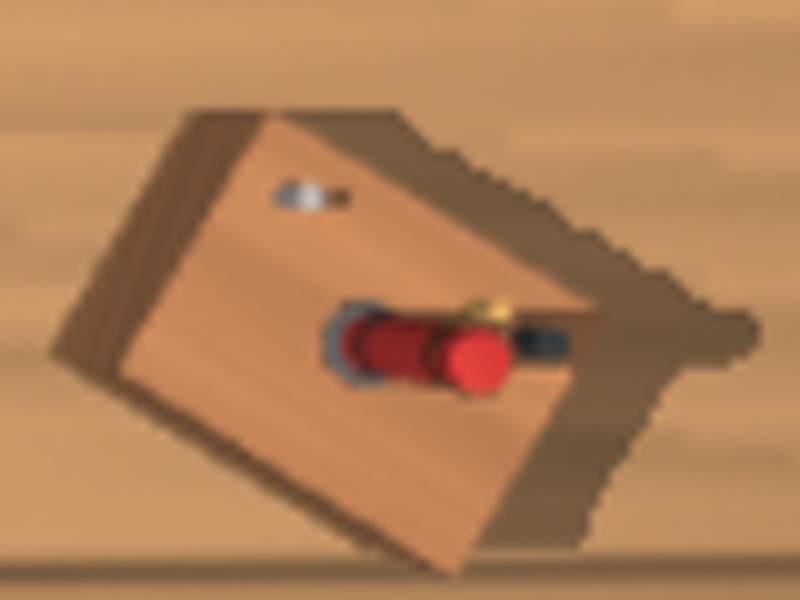

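View pics/s1.png

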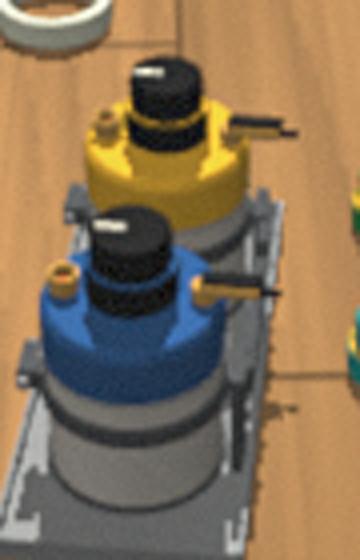

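View pics/s2.png

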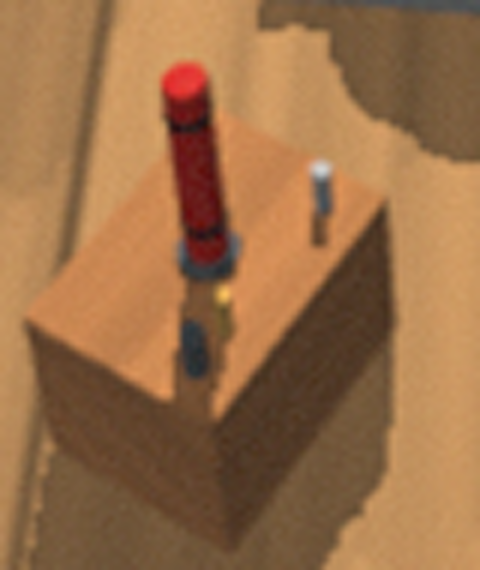

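```bash
python3 - <<'E'
from h import *
t=env.camera("top");s=env.camera("side")
def T(x,y,z,sc,ox,oy,c): return plane(c,ox+(x+.5)/sc-.5,oy+(y+.5)/sc-.5,z).round(4)
print("knobY top",T(196,207,.176,5,220,175,t),"side",T(166,78,.176,4,225,170,s))
print("knobB top",T(547,252,.176,5,220,175,t),"side",T(132,228,.176,4,225,170,s))
print("bleedY",T(190,298,.142,5,220,175,t),T(105,122,.142,4,225,170,s)); print("bleedB",T(530,341,.142,5,220,175,t),T(63,276,.142,4,225,170,s))
print("handle",T(480,360,.154,10,390,225,t),T(186,78,.154,6,180,310,s))
print("collar",T(362,343,.074,10,390,225,t),T(209,253,.072,6,180,310,s))
# block top corners
for p in((270,112),(605,305),(455,575),(118,372)): print("bc",T(*p,.07,10,390,225,t))
for p in((388,202),(213,418),(28,320)): print("bcs",T(*p,.07,6,180,310,s))
#tray corners
for p in((55,58),(703,138),(670,420),(20,340)): print("tr",T(*p,.0,5,220,175,t))
for p in((209,36),(556,75)): print("lever",T(*p,.142,5,220,175,t))
print(env.sense()['clock'])
E
```

```text
knobY top [0.5803 0.1042 0.176 ] side [0.5787 0.1008 0.176 ]
knobB top [ 0.5602 -0.043   0.176 ] side [ 0.5599 -0.0433  0.176 ]
bleedY [0.5423 0.1083 0.142 ] [0.5407 0.1036 0.142 ]
bleedB [ 0.5225 -0.0387  0.142 ] [ 0.5214 -0.0421  0.142 ]
handle [ 0.483  -0.2757  0.154 ] [ 0.4818 -0.2757  0.154 ]
collar [ 0.4828 -0.2749  0.074 ] [ 0.4814 -0.2764  0.072 ]
bc [ 0.5359 -0.2564  0.07  ]
bc [ 0.4909 -0.3324  0.07  ]
bc [ 0.4295 -0.2959  0.07  ]
bc [ 0.4764 -0.2197  0.07  ]
bcs [ 0.5349 -0.2584  0.07  ]
bcs [ 0.4874 -0.3297  0.07  ]
bcs [ 0.4296 -0.2964  0.07  ]
tr [0.6618 0.18   0.    ]
tr [ 0.6194 -0.1398  0.    ]
tr [ 0.4812 -0.1208  0.    ]
tr [0.5229 0.1974 0.    ]
lever [0.6563 0.0993 0.142 ]
lever [ 0.638  -0.0518  0.142 ]
0.3
```

{"api": "arm_command", "payload": {
  "plan": [
    [100, [18.5, 25.7, 0], 0.051],
    [100, [18.5, 25.7, 0], 0.051],
    [100, [18.5, 25.7, 0], 0.051],
    [100, [18.5, 25.7, 0], 0.051],
    [100, [18.5, 25.7, 0], 0.051],
    [100, [18.5, 25.7, 0], 0.051],
    [100, [18.5, 25.7, 0], 0.051],
    [100, [18.5, 25.7, 0], 0.051],
    [100, [18.5, 25.7, 0], 0.051],
    [100, [18.5, 25.7, 0], 0.051],
    [100, [18.5, 25.7, 0], 0.051],
    [100, [18.5, 25.7, 0], 0.051],
    [100, [18.5, 25.7, 0], 0.051],
    [100, [18.5, 25.7, 0], 0.051]
  ],
  "newtons": 60
}}

```text
clock: 1.47
ee_pos: [0.4827, -0.2667, 0.2134]
tcp_rot: [-89.8, -0.4, -118.8]
ft_force: [0.5, 0.2, -0.0]
finger_gap: 0.085
```

{"api": "arm_command", "payload": {
  "plan": [
    [100, [0, -4.5, -24], 0],
    [100, [0, -4.5, -24], 0],
    [100, [0, 0, -24], 0],
    [100, [0, 0, -22], 0],
    [100, [0, 0, 0], 0]
  ]
}}

```text
clock: 1.88
ee_pos: [0.4917, -0.2654, 0.1197]
tcp_rot: [-89.2, -0.1, -117.6]
ft_force: [-1.8, 0.3, -0.8]
finger_gap: 0.0855
```

```bash
python3 - <<'E'
from h import *
t=env.camera("top");s=env.camera("side")
crop(t,380,200,100,90,5,"pics/t3.png");crop(s,150,250,140,150,4,"pics/s3.png")
a=env.sense();print(a['joint_pos'].round(1),a['ee_pos'],a['tcp_rot'],a['ft_force'])
E
```

```text
[ 35.2  23.1 -16.6 109.7   9.1  47.4 -13.8] [ 0.49376725 -0.26653397  0.12330054] [-8.89445312e+01 -8.05360118e-02 -1.17633787e+02] [0.55767838 0.34276172 1.11753076]
```

View pics/s3.png

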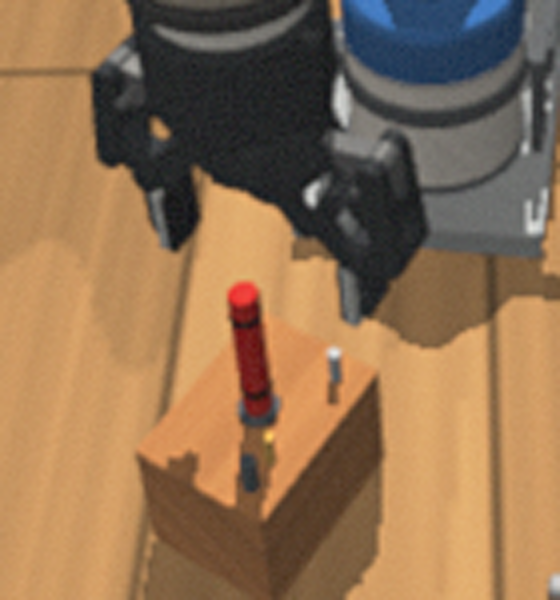

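```bash
python3 - <<'E'
from h import *
t=env.camera("top");s=env.camera("side")
a=env.sense();p=a['ee_pos']
print(a['clock'],p,a['tcp_rot'],proj(t,p),proj(s,p),a['joint_pos'].round(2),a['dq'].round(2))
crop(t,380,200,100,90,5,"pics/t4.png");crop(s,150,250,140,150,4,"pics/s4.png")
E
```

```text
2.0833 [ 0.49498697 -0.2672773   0.12495535] [-8.87363501e+01 -7.77536663e-02 -1.17660021e+02] (np.float64(429.19691753517094), np.float64(254.40048070831077)) (np.float64(220.08832262813752), np.float64(329.0632624510012)) [ 35.21  23.   -16.62 109.57   9.07  47.4  -13.84] [ 0.07 -0.56 -0.04 -0.31  0.09 -0.23 -0.05]
```

View pics/t4.png

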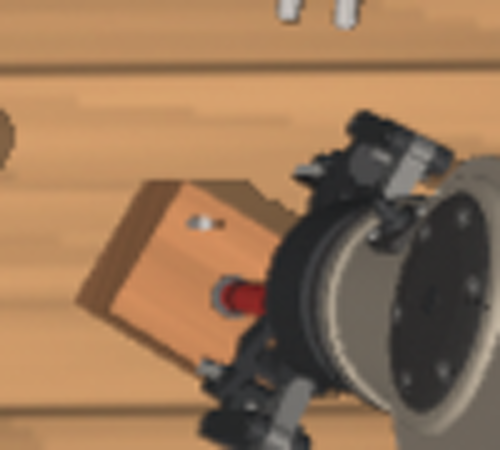

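View pics/s4.png

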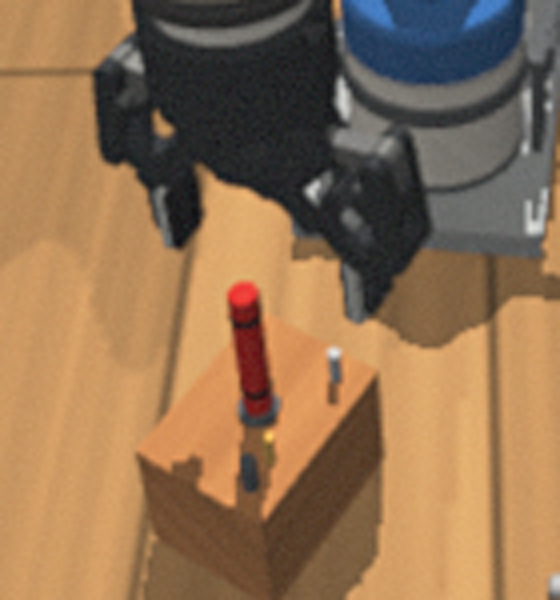

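{"api": "arm_command", "payload": {
  "plan": [
    [100, [-6, -4.5, 0], 0],
    [100, [-6, -4.5, 0], 0],
    [100, [0, 0, 0], 0],
    [100, [0, 0, 0], 0]
  ]
}}

```text
clock: 2.42
ee_pos: [0.4839, -0.2794, 0.1299]
tcp_rot: [-88.3, -0.1, -117.8]
ft_force: [-0.9, 0.1, 0.1]
finger_gap: 0.0856
```

```bash
python3 - <<'E'
from h import *
t=env.camera("top");s=env.camera("side")
print(tri(t,(431.2,254.2),s,(217,319.5)))
a=env.sense();p=a['ee_pos']
print(a['clock'],p,a['tcp_rot'],proj(t,p),proj(s,p),a['joint_pos'].round(2),a['dq'].round(2),a['ft_force'])
crop(t,380,200,100,90,5,"pics/t5.png");crop(s,150,250,140,150,4,"pics/s5.png")
E
```

```text
(array([ 0.49377988, -0.26468819,  0.14815086]), np.float64(0.005118480267558789))
2.5167 [ 0.48401219 -0.27911438  0.12960433] [-8.83033479e+01 -1.14592310e-01 -1.17733464e+02] (np.float64(435.43755813066616), np.float64(259.490683706784)) (np.float64(212.96176461037072), np.float64(333.14733224577105)) [ 36.75  22.09 -16.51 110.23   8.79  47.16 -12.15] [-0.32  0.56 -0.27  0.11 -0.07 -0.1  -0.1 ] [ 0.46458525 -0.62219988 -0.12491429]
```

View pics/s5.png

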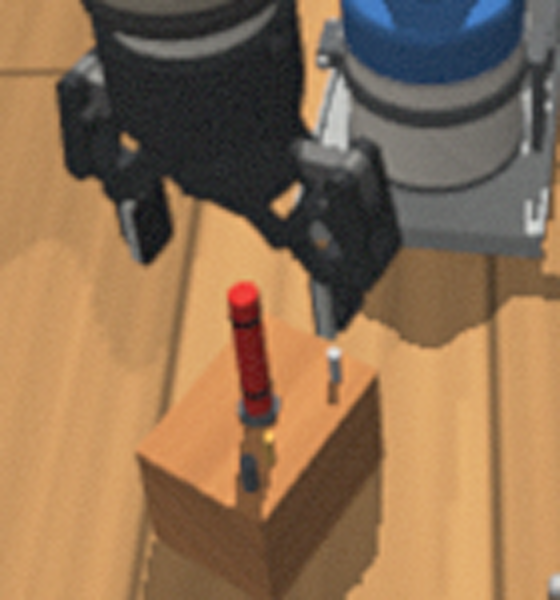

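View pics/t5.png

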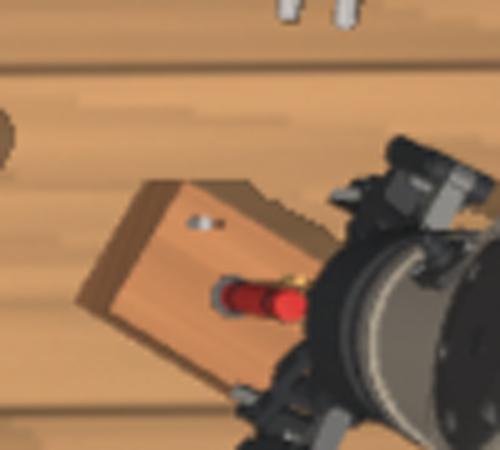

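```bash
python3 - <<'E'
from h import *
t=env.camera("top");s=env.camera("side")
a=env.sense();print(a['clock'],a['ee_pos'],a['tcp_rot'][0])
f=lambda c,p,sc,o:((p[0]+.5)/sc-.5+o[0],(p[1]+.5)/sc-.5+o[1])
for tp,sp in(((342,197),(326,335)),((238,396),(150,262))):
    print(tri(t,f(t,tp,5,(380,200)),s,f(s,sp,4,(150,250))))
crop(t,380,200,100,90,8,"pics/t6.png");crop(s,160,290,90,75,8,"pics/s6.png")
E
```

```text
2.6167 [ 0.48417935 -0.27847286  0.12920634] -88.34343459872511
(array([ 0.52349923, -0.29953626,  0.155292  ]), np.float64(0.010286491307677201))
(array([ 0.4412008 , -0.25445714,  0.14902951]), np.float64(0.00591288339760425))
```

View pics/s6.png

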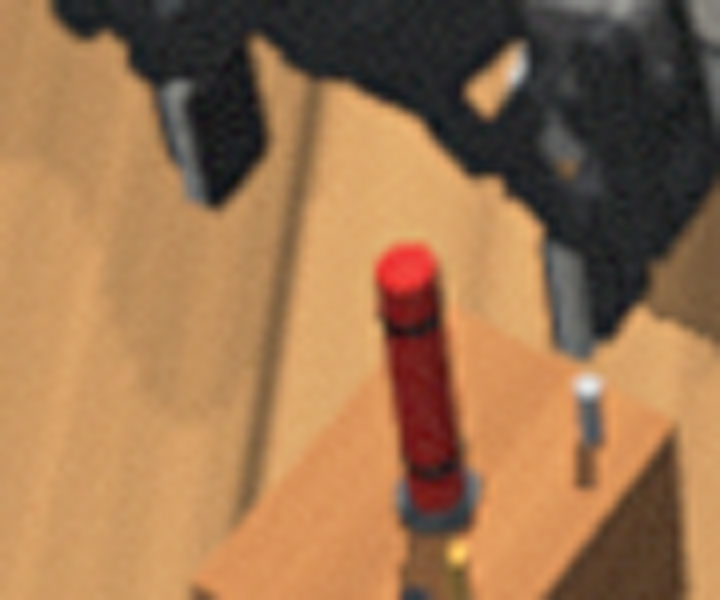

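View pics/t6.png

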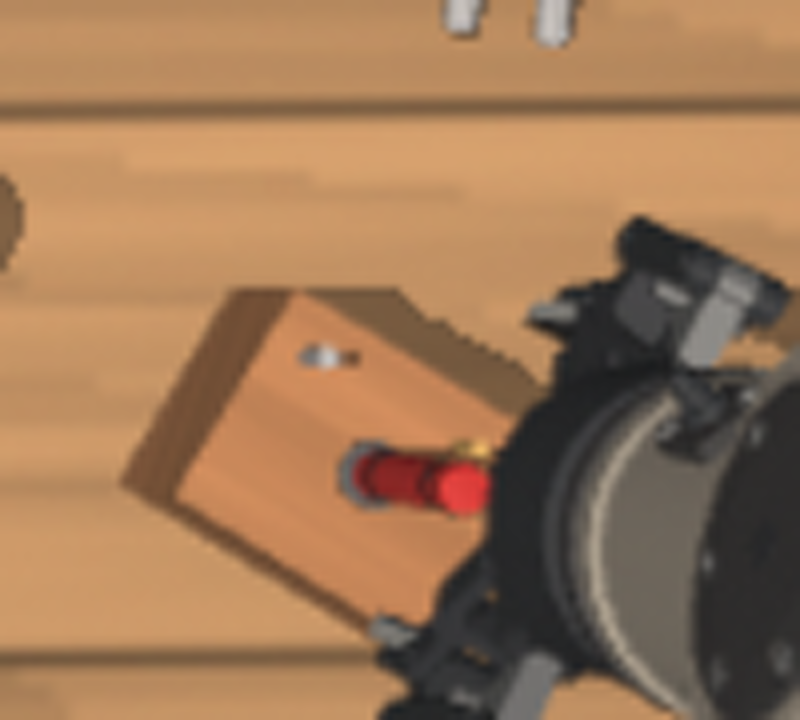

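{"api": "arm_command", "payload": {
  "plan": [
    [100, [-1, 1.5, -7], 0],
    [100, [-0.5, 1.5, -6], 0],
    [0, [0, 0, 0], 0],
    [0, [0, 0, 0], 0],
    [0, [0, 0, 0], 0],
    [0, [0, 0, 0], 0],
    [0, [0, 0, 0], 0],
    [0, [0, 0, 0], 0]
  ],
  "newtons": 80
}}

```text
clock: 3.28
ee_pos: [0.4826, -0.2737, 0.1137]
tcp_rot: [-88.5, -0.1, -117.6]
ft_force: [-1.4, 0.9, 8.0]
finger_gap: 0.0124
```

```bash
python3 - <<'E'
from h import *
s=env.camera("side")
a=env.sense();print(a)
crop(s,160,270,90,75,8,"pics/s7.png")
E
```

```text
{'clock': 3.3333, 'joint_pos': array([ 36.24410723,  23.06115415, -16.4291452 , 111.28397062,
         9.29079067,  45.33619701, -12.87985499]), 'dq': array([-0.03143848, -0.06710508,  0.02859004,  0.08048113, -0.09591141,
        0.03480036,  0.01311231]), 'tau': array([ 2.76951370e-02, -4.81624246e+01, -2.10116990e+00, -2.24547511e+01,
        7.04201055e-02, -3.36415172e-01,  1.67891692e-03]), 'ee_pos': array([ 0.48275774, -0.27374638,  0.11397011]), 'tcp_rot': array([-8.84481085e+01, -6.00695444e-02, -1.17559914e+02]), 'ft_force': array([-0.29777482,  0.13380068,  0.59729019]), 'wrist_torque': array([ 0.08764248,  0.18838703, -0.07447851]), 'finger_gap': 0.011218659970012581}
```

View pics/s7.png

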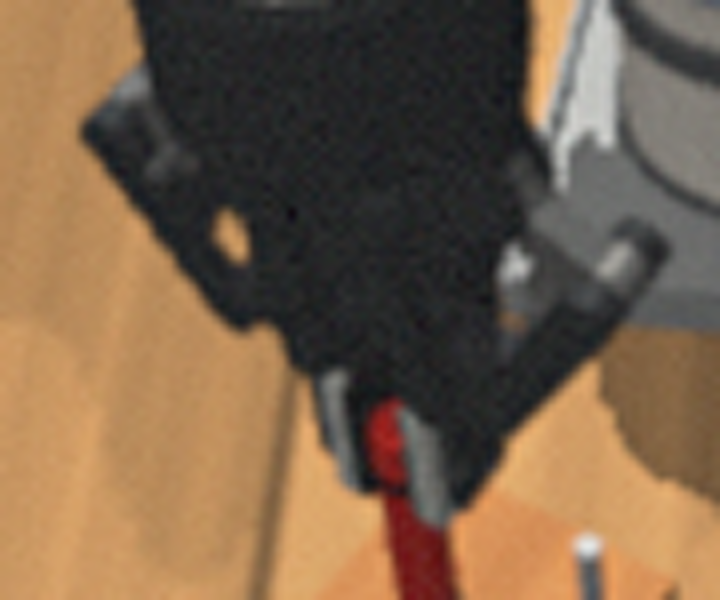

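```bash
python3 - <<'E'
from h import *
from scipy.spatial.transform import Rotation as R
s=env.camera("side");t=env.camera("top")
a=env.sense();p=a['ee_pos'];r=R.from_euler('xyz',a['tcp_rot'],degrees=True).as_matrix()
im=s["image"].copy(); 
im=cv2.resize(im[260:370,150:270],None,fx=5,fy=5,interpolation=cv2.INTER_CUBIC)
def d(q,col):
    u,v=proj(s,q); cv2.circle(im,(int((u-150)*5),int((v-260)*5)),3,col,-1)
for sx in(-1,1):
  for sz in(-1,1):
    d(p+r@[sx*.011,.019,sz*.007],(0,255,0)); d(p+r@[sx*.0425,-.054,sz*.038],(255,255,0))
d(p,(255,0,255)); d((.4825,-.2756,.154),(255,0,0)); d((.4825,-.2756,.074),(255,0,0))
cv2.imwrite("pics/s8.png",im)
cv2.imwrite("pics/sfull.png",s["image"]);crop(t,380,200,140,100,5,"pics/t8.png")
E
```

```text
(no output)
```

View pics/s8.png

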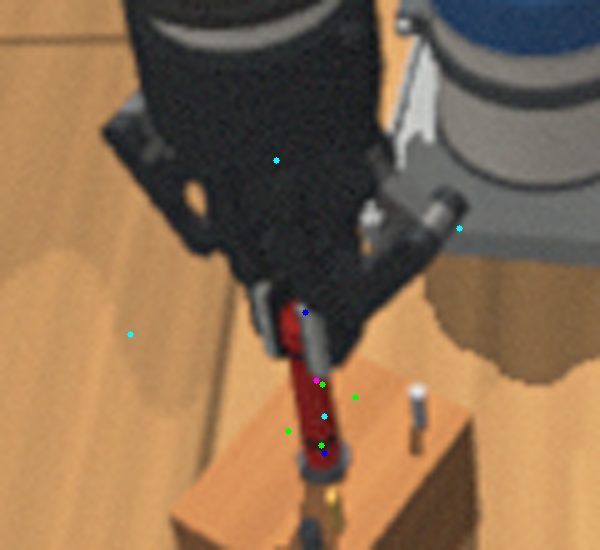

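View pics/t8.png

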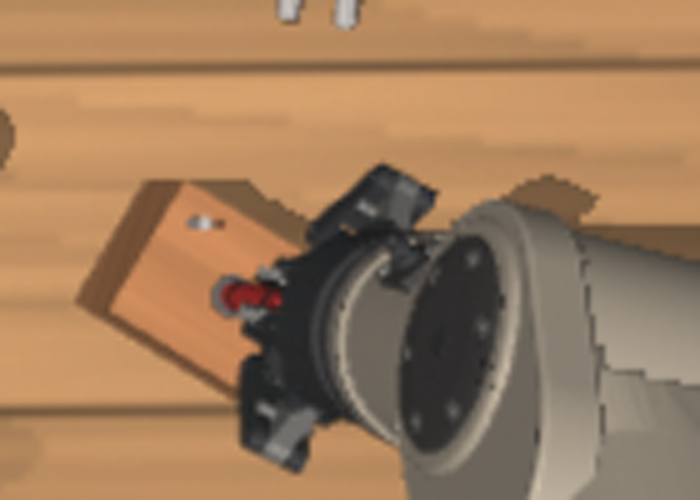

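View pics/sfull.png

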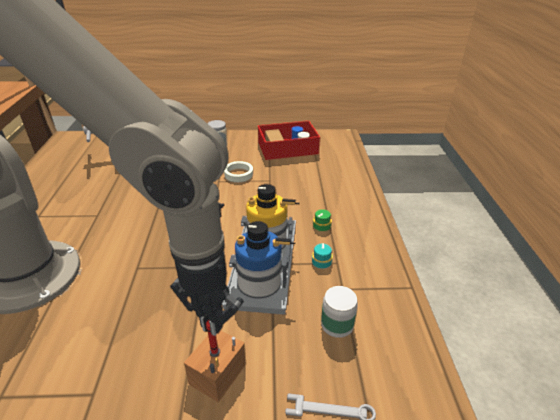

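{"api": "arm_command", "payload": {
  "plan": [
    [40, [0, 0, 0], 0],
    [40, [0, 0, 0], 0],
    [40, [0, -1, -8], 0],
    [40, [0, -1, -8], 0],
    [40, [0, 0, -6], 0],
    [40, [0, 0, 0], 0],
    [0, [0, 0, 0], 0],
    [0, [0, 0, 0], 0],
    [0, [0, 0, 0], 0],
    [0, [0, 0, 0], 0],
    [0, [0, 0, 0], 0]
  ]
}}

```text
clock: 4.35
ee_pos: [0.482, -0.2759, 0.0888]
tcp_rot: [-88.5, -0.1, -117.6]
ft_force: [0.1, -0.1, -0.7]
finger_gap: 0.0126
```

```bash
cat > ov.py <<'E'
from h import *
from scipy.spatial.transform import Rotation as R
def ov(fn,name,x0,y0,w,h,sc,dz=0.,extra=()):
    s=env.camera(name); a=env.sense();p=a['ee_pos']+[0,0,dz];r=R.from_euler('xyz',a['tcp_rot'],degrees=True).as_matrix()
    im=cv2.resize(s["image"][y0:y0+h,x0:x0+w],None,fx=sc,fy=sc,interpolation=cv2.INTER_CUBIC)
    def d(q,col):
        u,v=proj(s,q); cv2.circle(im,(int((u-x0+.5)*sc),int((v-y0+.5)*sc)),2,col,-1)
    g=a['finger_gap']/2
    for sx in(-1,1):
      for sz in(-1,1): d(p+r@[sx*.011,.019,sz*g],(0,255,0))
    d(p,(255,0,255))
    for q in extra:d(q,(255,0,0))
    cv2.imwrite(fn,im); return a
E
python3 - <<'E'
from ov import *
a=ov("pics/s9.png","side",150,260,120,110,5,.04);b=ov("pics/t9.png","top",380,200,140,100,5,.04)
print(a)
E
```

```text
{'clock': 4.4, 'joint_pos': array([ 35.97120384,  25.14317558, -15.90650845, 112.16574495,
        10.24797166,  42.53203671, -13.49048759]), 'dq': array([ 0.00918841,  0.01187615, -0.03501558,  0.09846671,  0.07098072,
       -0.03324329, -0.00337199]), 'tau': array([ 6.51666429e-03, -5.08016753e+01, -2.28190988e+00, -2.19441247e+01,
        3.27385683e-02, -1.02191402e-01,  7.39904317e-05]), 'ee_pos': array([ 0.48200045, -0.27592566,  0.08878747]), 'tcp_rot': array([-8.85279510e+01, -6.71856506e-02, -1.17581967e+02]), 'ft_force': array([ 0.42462216, -0.09448887, -1.69037514]), 'wrist_torque': array([0.04690583, 0.0248284 , 0.00871735]), 'finger_gap': 0.012066771128562345}
```

View pics/s9.png

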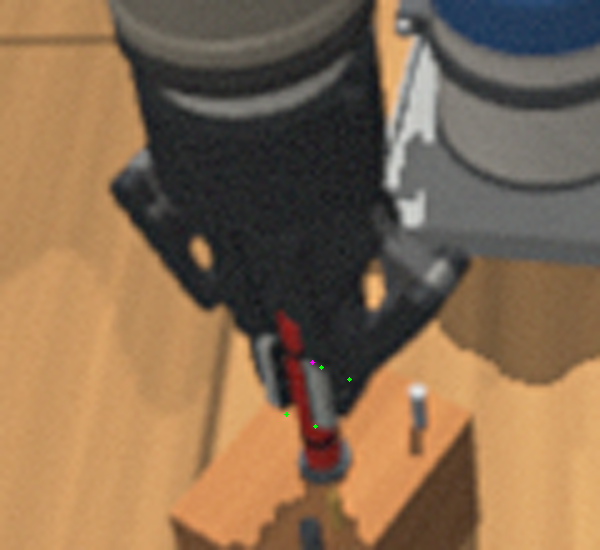

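View pics/t9.png

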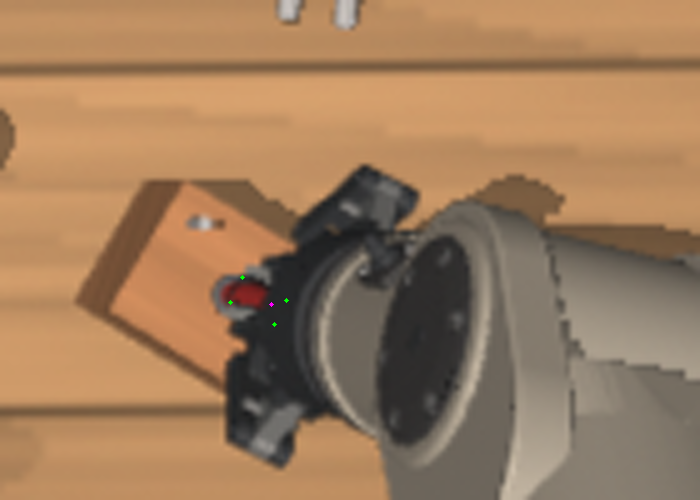

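{"api": "arm_command", "payload": {
  "plan": [
    [0, [0, 0, 15], 0],
    [0, [0, 0, 20], 0],
    [0, [0, 0, 25], 0],
    [0, [0, 0, 25], 0],
    [0, [0, 0, 25], 0],
    [0, [0, 0, 25], 0],
    [0, [0, 0, 25], 0],
    [0, [0, 0, 20], 0],
    [0, [0, 0, 10], 0],
    [0, [0, 0, 0], 0]
  ]
}}

```text
clock: 5.28
ee_pos: [0.4786, -0.2738, 0.2857]
tcp_rot: [-88.8, -0.0, -117.5]
ft_force: [0.1, -0.5, -0.8]
finger_gap: 0.0122
```

```bash
python3 - <<'E'
from ov import *
a=ov("pics/s10.png","side",150,200,140,140,4,.04);b=ov("pics/t10.png","top",380,200,140,100,5,.04)
print(a['ee_pos'],b['ee_pos'],b['tcp_rot'],b['ft_force'],b['finger_gap'])
E
```

```text
[ 0.47826355 -0.27369135  0.28453879] [ 0.47751028 -0.27334816  0.28306543] [-8.89826540e+01 -4.63355872e-02 -1.17510238e+02] [ 0.07980549 -0.34140899 -0.3379262 ] 0.012011207096740409
```

View pics/s10.png

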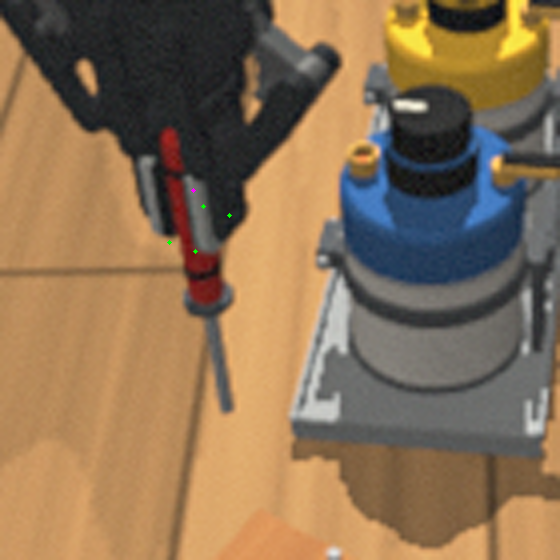

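View pics/t10.png

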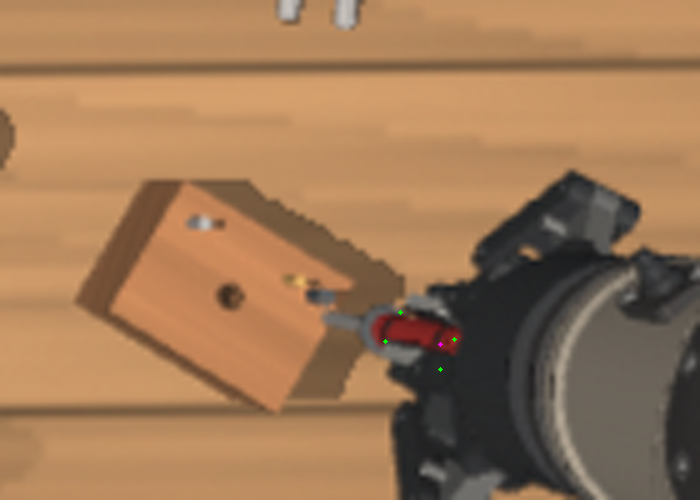

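```bash
python3 - <<'E'
from h import *
s=env.camera("side")
crop(s,190,260,40,50,12,"pics/s11.png")
print(plane(s,207,302,.202), env.sense()['ee_pos'])
E
```

```text
[ 0.47982175 -0.27186404  0.202     ] [ 0.47693244 -0.27318438  0.28212778]
```

View pics/s11.png

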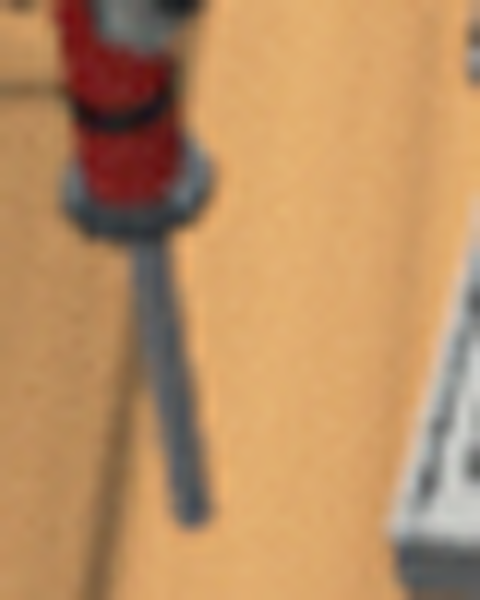

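```bash
python3 - <<'E'
from h import *
t=env.camera("top");s=env.camera("side")
print("hole",plane(t,425.6,258.8,.07))
print(tri(t,(445.7,263.7),s,(206,302.8)))
# collar bottom centre approx
print(plane(s,206,302.4,.201))
a=env.sense();print(a['ee_pos'],a['tcp_rot'],a['dq'].round(2))
E
```

```text
hole [ 0.48272487 -0.27577928  0.07      ]
(array([ 0.47900013, -0.27552319,  0.20430319]), np.float64(0.0003683454848770766))
[ 0.47807894 -0.27180247  0.201     ]
[ 0.47663124 -0.27306028  0.28156438] [-8.91748136e+01 -4.35306795e-02 -1.17509386e+02] [ 0.01  0.04  0.05 -0.22  0.07  0.21 -0.06]
```

{"api": "arm_command", "payload": {
  "plan": [
    [0, [5, 25, 0], 0],
    [0, [5, 30, 0], 0],
    [0, [5, 30, 0], 0],
    [0, [5, 30, 0], 0],
    [0, [5, 30, 0], 0],
    [0, [5, 30, 0], 0],
    [0, [5, 30, 0], 0],
    [0, [5, 30, 0], 0],
    [0, [5, 30, 0], 0],
    [0, [5, 30, 0], 0],
    [0, [5, 30, 0], 0],
    [0, [5, 30, 0], 0],
    [0, [4, 20, 0], 0],
    [0, [0, 6, 0], 0],
    [0, [0, 0, 0], 0],
    [0, [0, 0, 0], 0],
    [0, [0, 0, 0], 0]
  ]
}}

```text
clock: 6.95
ee_pos: [0.5271, 0.1214, 0.2586]
tcp_rot: [-91.2, -0.9, -117.9]
ft_force: [0.4, -0.4, -1.1]
finger_gap: 0.0122
```

```bash
python3 - <<'E'
from ov import *
s=env.camera("side");a=env.sense();print(a['ee_pos'],a['tcp_rot'],a['ft_force'],a['dq'].round(2))
crop(s,225,130,75,90,6,"pics/s12.png")
E
```

```text
[0.52713016 0.12081525 0.25852495] [ -91.17561296   -0.89049716 -117.93086784] [ 0.56127406 -0.99507136 -1.5922764 ] [ 0.44 -0.3   0.26 -0.31  0.09  0.12 -0.24]
```

View pics/s12.png

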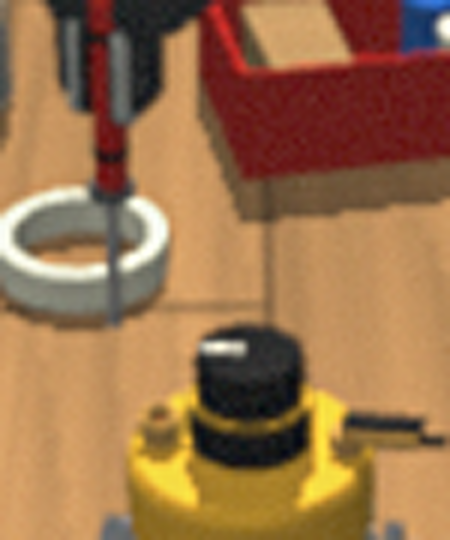

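```bash
python3 - <<'E'
from ov import *
s=env.camera("side");a=env.sense();print(a['ee_pos'],a['tcp_rot'])
for z in(.174,.178,.182):print(plane(s,243.4,183.2,z))
print(plane(s,251.2,198.2,.142))
E
```

```text
[0.52734305 0.1207226  0.25880201] [ -91.14905209   -0.87335249 -117.96020386]
[0.52257359 0.13132787 0.174     ]
[0.52299359 0.1251256  0.178     ]
[0.52341359 0.11892334 0.182     ]
[0.54128063 0.11188528 0.142     ]
```

```bash
cat > tip.py <<'E'
from h import *
from scipy.spatial.transform import Rotation as R
rot=lambda e:R.from_euler('xyz',e,degrees=True).as_matrix()
off=rot([-89.17,-.0435,-117.51]).T@(np.array([.4788,-.2740,.2020])-np.array([.4767,-.2731,.2816]))
def tip(a): return a['ee_pos']+rot(a['tcp_rot'])@off
E
python3 - <<'E'
from tip import *
print(off)
s=env.camera("side");a=env.sense();p=tip(a);print(a['ee_pos'],p,proj(s,p))
print(proj(s,(.5423,.1083,.142)),proj(s,(.542,.106,.142)))
crop(s,235,175,45,40,14,"pics/s13.png")
E
```

```text
[-0.00023219  0.0796245   0.00112497]
[0.52748526 0.12091414 0.25905438] [0.52665022 0.12028686 0.17942845] (np.float64(244.7936916260849), np.float64(183.76813080047987))
(np.float64(251.5766621283844), np.float64(199.02299823753413)) (np.float64(251.43331360772004), np.float64(199.55773916676515))
```

View pics/s13.png

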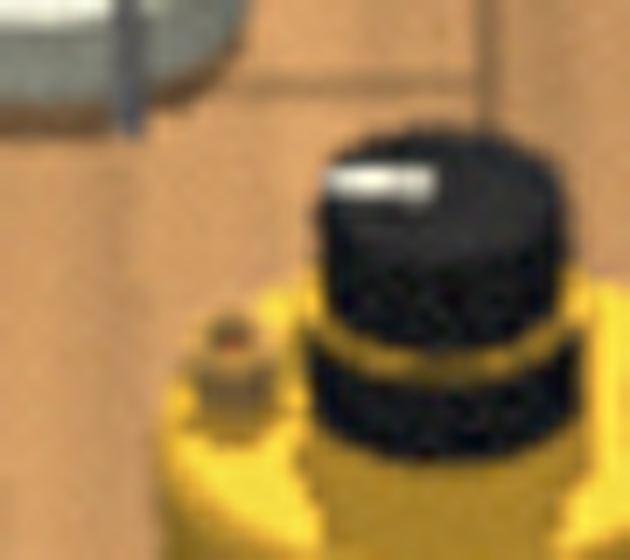

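{"api": "arm_command", "payload": {
  "plan": [
    [0, [9, -7, 0], 0],
    [0, [8, -5.5, 0], 0],
    [0, [0, 0, -10], 0],
    [0, [0, 0, -10], 0],
    [0, [0, 0, -7], 0],
    [0, [0, 0, 0], 0],
    [0, [0, 0, 0], 0],
    [0, [0, 0, 0], 0],
    [0, [0, 0, 0], 0]
  ]
}}

```text
clock: 7.85
ee_pos: [0.5464, 0.1024, 0.2282]
tcp_rot: [-91.1, -1.0, -118.3]
ft_force: [-0.1, -0.4, -1.1]
finger_gap: 0.0115
```

```bash
python3 - <<'E'
from tip import *
s=env.camera("side");a=env.sense();p=tip(a);print(a['ee_pos'],a['tcp_rot'],p,proj(s,p),a['ft_force'])
crop(s,235,160,45,55,14,"pics/s14.png")
E
```

```text
[0.5463884  0.10250871 0.22823267] [ -91.13524739   -0.96530268 -118.323711  ] [0.54546344 0.10174698 0.1486089 ] (np.float64(252.7161914033152), np.float64(198.33748201317803)) [-1.02076217 -0.0318967  -2.1267768 ]
```

View pics/s14.png

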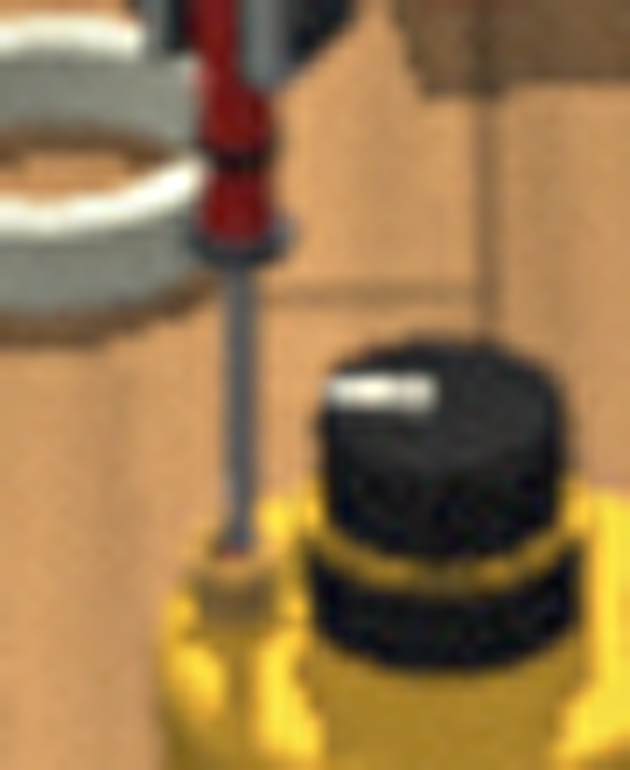

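{"api": "arm_command", "payload": {
  "plan": [
    [0, [-1.5, 4, 0], 0],
    [0, [-1, 4, 0], 0],
    [0, [0, 0, 0], 0],
    [0, [0, 0, 0], 0],
    [0, [0, 0, 0], 0]
  ]
}}

```text
clock: 8.32
ee_pos: [0.5439, 0.1128, 0.2296]
tcp_rot: [-91.0, -0.9, -118.2]
ft_force: [-0.8, 0.2, -0.2]
finger_gap: 0.0121
```

```bash
python3 - <<'E'
from tip import *
s=env.camera("side");a=env.sense();p=tip(a);print(a['ee_pos'],a['tcp_rot'],p,proj(s,p),a['ft_force'])
crop(s,235,160,45,55,14,"pics/s15.png")
E
```

```text
[0.54390027 0.11274184 0.22963163] [ -91.0343014    -0.86255583 -118.22662364] [0.54316776 0.112038   0.15000532] (np.float64(251.85885858969698), np.float64(195.50499044286326)) [-0.30469117 -0.18689606 -0.6083272 ]
```

View pics/s15.png

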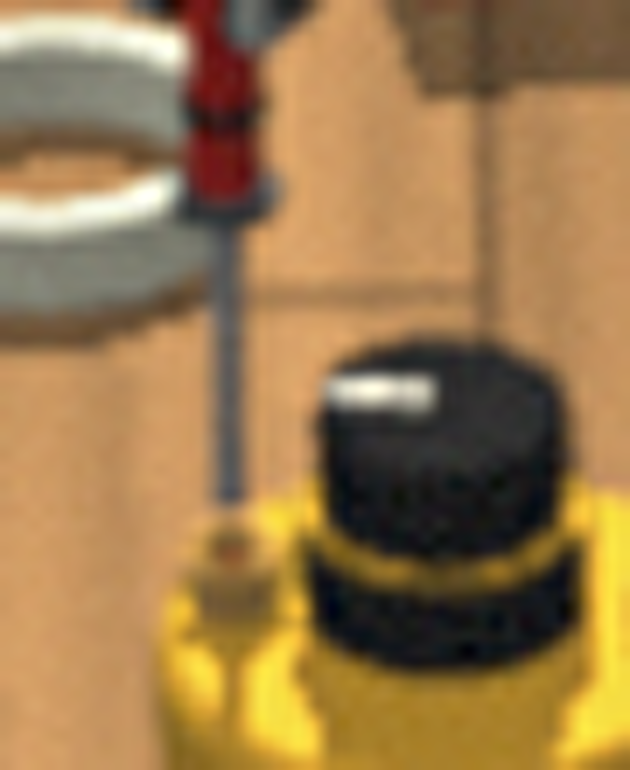

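{"api": "arm_command", "payload": {
  "plan": [
    [0, [-0.5, -3.2, 0], 0],
    [0, [0, 0, 0], 0],
    [0, [0, 0, -4], 0],
    [0, [0, 0, -4], 0],
    [0, [0, 0, -3], 0],
    [0, [0, 0, 0], 0]
  ]
}}

```text
clock: 8.87
ee_pos: [0.5435, 0.1083, 0.2175]
tcp_rot: [-91.0, -0.9, -118.3]
ft_force: [-0.3, -0.3, -1.0]
finger_gap: 0.0119
```

```bash
python3 - <<'E'
from tip import *
s=env.camera("side");a=env.sense();p=tip(a);print(a['ee_pos'],a['tcp_rot'],p,proj(s,p),a['ft_force'])
crop(s,235,160,45,55,14,"pics/s16.png")
E
```

```text
[0.54355897 0.10832283 0.21768088] [ -91.01001789   -0.87700644 -118.29856682] [0.54284576 0.10758622 0.13805469] (np.float64(251.8413582662144), np.float64(200.48576917978863)) [-0.00198166 -0.08786985 -0.49903886]
```

View pics/s16.png

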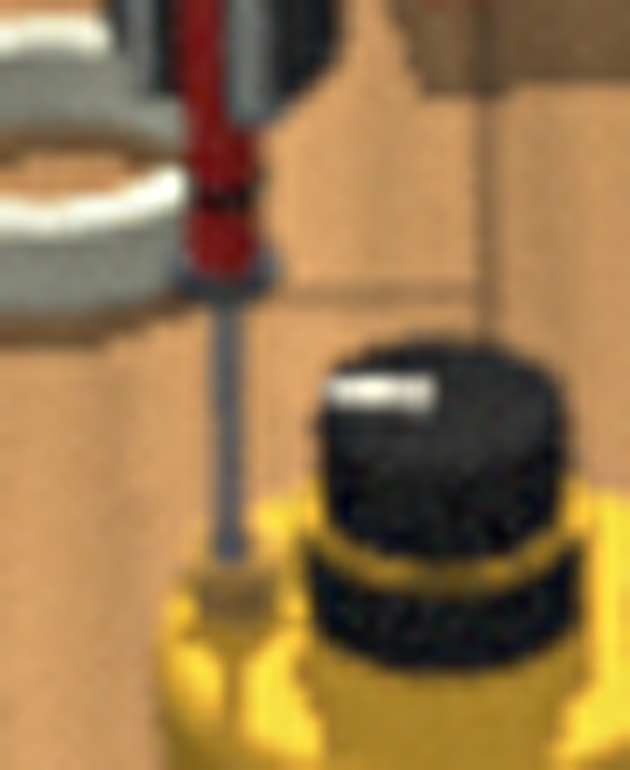

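{"api": "arm_command", "payload": {
  "plan": [
    [0, [0, 0, -2.5], 0],
    [0, [0, 0, -2.5], 0],
    [0, [0, 0, -2], 0],
    [0, [0, 0, -1], 0]
  ]
}}

```text
clock: 9.25
ee_pos: [0.5445, 0.1091, 0.2111]
tcp_rot: [-90.9, -0.8, -118.3]
ft_force: [-3.1, -0.9, 10.7]
finger_gap: 0.0122
```

```bash
python3 - <<'E'
from tip import *
a=env.sense();p=tip(a);print(a['ee_pos'],p,a['ft_force'])
E
```

```text
[0.54452399 0.10906563 0.21107888] [0.5439878  0.10837631 0.13145089] [-3.13401065 -0.94642498 10.7334389 ]
```

{"api": "arm_command", "payload": {
  "plan": [
    [0, [0, 0, -0.8], 0],
    [0, [0, 0, -0.8], 0],
    [0, [0, 0, -0.8], 0],
    [0, [0, 0, -0.8], 0]
  ]
}}

```text
clock: 9.58
ee_pos: [0.5444, 0.1092, 0.2112]
tcp_rot: [-90.8, -0.9, -118.3]
ft_force: [-2.5, -0.8, 6.5]
finger_gap: 0.0127
```

```bash
python3 - <<'E'
from tip import *
s=env.camera("side");a=env.sense();p=tip(a);print(a['ee_pos'],a['tcp_rot'],p,a['ft_force'])
crop(s,235,160,45,55,14,"pics/s17.png")
E
```

```text
[0.54447013 0.10918712 0.2112426 ] [ -90.82686269   -0.85227416 -118.30431138] [0.54399726 0.10836014 0.13161551] [-2.68198178 -1.34569392  6.97819789]
```

View pics/s17.png

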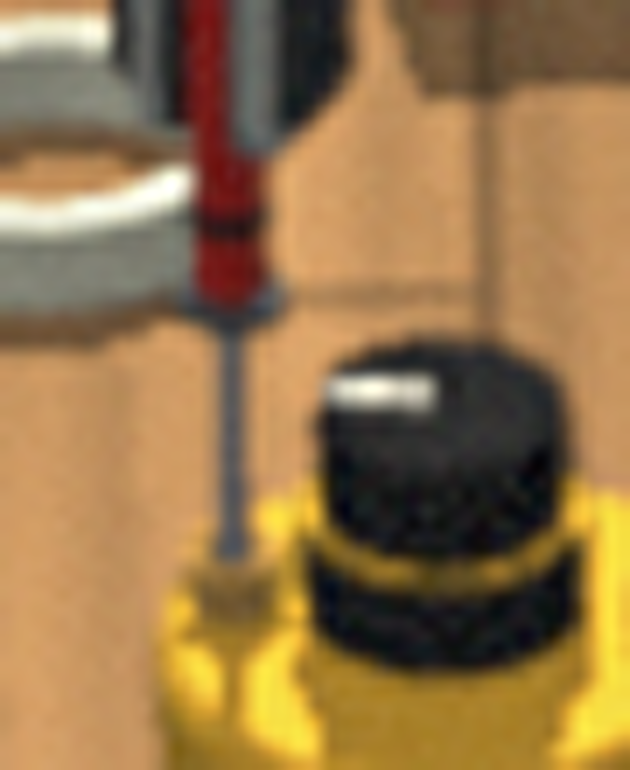

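{"api": "arm_command", "payload": {
  "plan": [
    [0, [-0.8, -0.3, -2], 0],
    [0, [-0.5, -0.3, -2], 0],
    [0, [0, 0, -2], 0],
    [0, [0, 0, -2], 0]
  ]
}}

```text
clock: 9.97
ee_pos: [0.5449, 0.1099, 0.2109]
tcp_rot: [-90.5, -0.7, -118.3]
ft_force: [-5.6, -2.1, 15.9]
finger_gap: 0.0124
```

```bash
python3 - <<'E'
from tip import *
a=env.sense();p=tip(a);print(a['ee_pos'],p,a['ft_force'])
E
```

```text
[0.54491518 0.10988141 0.21087478] [0.54490529 0.1089986  0.13124689] [-5.58540817 -2.13438184 15.94758522]
```

{"api": "arm_command", "payload": {
  "plan": [
    [0, [-0.5, -0.2, -1.1], 0],
    [0, [-0.5, -0.2, -1.1], 0],
    [0, [-0.3, -0.1, -1.1], 0],
    [0, [-0.3, -0.1, -1.1], 0],
    [0, [-0.3, -0.1, -1.1], 0],
    [0, [-0.3, -0.1, -1.1], 0],
    [0, [-0.3, -0.1, -1.1], 0],
    [0, [-0.3, -0.1, -1.1], 0],
    [0, [-0.3, -0.1, -1.1], 0],
    [0, [-0.3, -0.1, -1.1], 0]
  ]
}}

```text
clock: 10.8
ee_pos: [0.5435, 0.1094, 0.2112]
tcp_rot: [-90.0, -0.7, -118.4]
ft_force: [-3.3, -0.4, 8.7]
finger_gap: 0.0122
```

```bash
python3 - <<'E'
from tip import *
a=env.sense();p=tip(a);print(a['ee_pos'],p,a['ft_force'])
E
```

```text
[0.54347695 0.10940336 0.21119259] [0.54415759 0.10823897 0.13157123] [-3.2593124  -0.4189756   8.65581417]
```

{"api": "arm_command", "payload": {
  "plan": [
    [0, [-0.3, -0.1, -1.2], 0],
    [0, [-0.3, -0.1, -1.2], 0],
    [0, [-0.3, -0.1, -1.2], 0],
    [0, [-0.3, -0.1, -1.2], 0],
    [0, [-0.3, -0.1, -1.2], 0],
    [0, [-0.3, -0.1, -1.2], 0],
    [0, [-0.3, -0.1, -1.2], 0],
    [0, [-0.3, -0.1, -1.2], 0],
    [0, [-0.3, -0.1, -1.2], 0],
    [0, [-0.3, -0.1, -1.2], 0],
    [0, [-0.3, -0.1, -1.2], 0],
    [0, [-0.3, -0.1, -1.2], 0]
  ]
}}

```text
clock: 11.8
ee_pos: [0.5426, 0.1098, 0.2112]
tcp_rot: [-89.3, -0.5, -118.4]
ft_force: [-1.6, -0.8, 9.4]
finger_gap: 0.0124
```

```bash
python3 - <<'E'
from tip import *
s=env.camera("side");a=env.sense();p=tip(a);print(a['ee_pos'],a['tcp_rot'],p,a['ft_force'])
crop(s,235,160,45,55,14,"pics/s18.png")
E
```

```text
[0.54259266 0.10979262 0.21117168] [ -89.3092756    -0.54469272 -118.39989437] [0.54417702 0.10833961 0.13156792] [-3.01633727 -1.2872515   8.3695255 ]
```

View pics/s18.png

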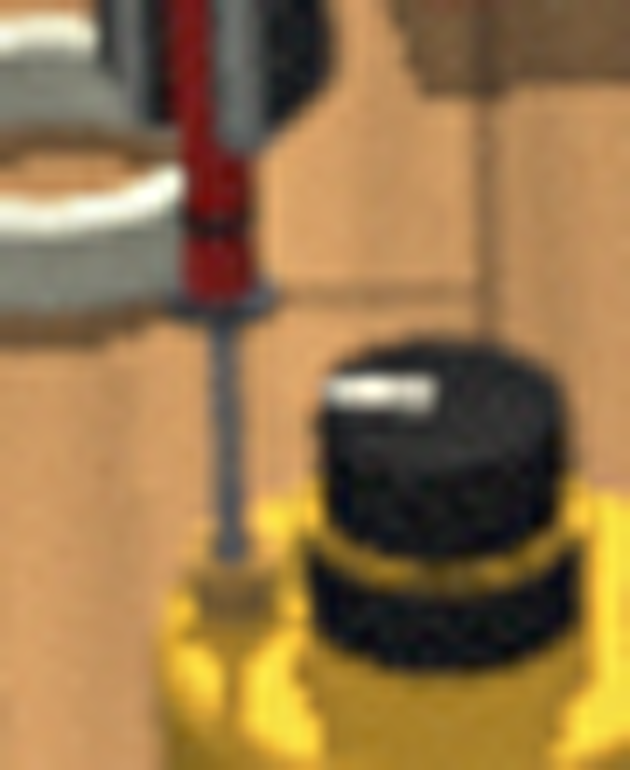

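{"api": "arm_command", "payload": {
  "plan": [
    [0, [0, 0, 5], 0],
    [0, [0, 0, 8], 0],
    [0, [0, 0, 12], 0],
    [0, [0, 0, 18], 0],
    [0, [0, 0, 20], 0],
    [0, [0, 0, 15], 0],
    [0, [-4, -20, 3], 0],
    [0, [-5, -30, 2], 0],
    [0, [-5, -30, 2], 0],
    [0, [-5, -30, 2], 0],
    [0, [-5, -30, 2], 0],
    [0, [-5, -30, 2], 0],
    [0, [-5, -30, 2], 0],
    [0, [-5, -30, 2], 0],
    [0, [-5, -30, 2], 0],
    [0, [-5, -30, 2], 0],
    [0, [-5, -30, 2], 0],
    [0, [-5, -30, 2], 0],
    [0, [-5, -20, 0], 0],
    [0, [0, 0, 0], 0]
  ]
}}

```text
clock: 13.52
ee_pos: [0.4732, -0.2715, 0.3369]
tcp_rot: [-88.5, 0.0, -117.7]
ft_force: [-0.8, -0.4, -2.3]
finger_gap: 0.012
```

```bash
python3 - <<'E'
from tip import *
s=env.camera("side");t=env.camera("top");a=env.sense();p=tip(a);print(a['ee_pos'],a['tcp_rot'],p,a['ft_force'])
crop(s,170,230,80,110,6,"pics/s19.png");crop(t,400,220,90,70,8,"pics/t19.png");print(proj(t,p),proj(s,p))
E
```

```text
[ 0.47479577 -0.26713449  0.33687848] [ -88.52206181    0.13193669 -117.46047909] [ 0.47780751 -0.2682315   0.25731023] [ 0.32390778  1.10291364 -0.79088019]
(np.float64(451.4970972489209), np.float64(266.04132016923086)) (np.float64(202.60199841092486), np.float64(276.68307827279364))
```

View pics/s19.png

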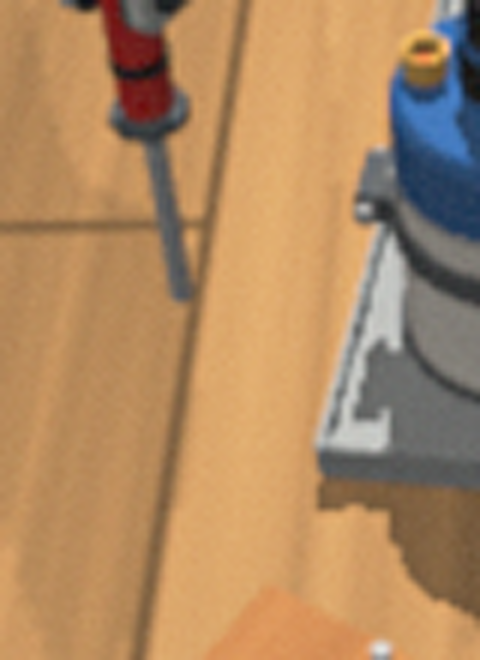

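View pics/t19.png

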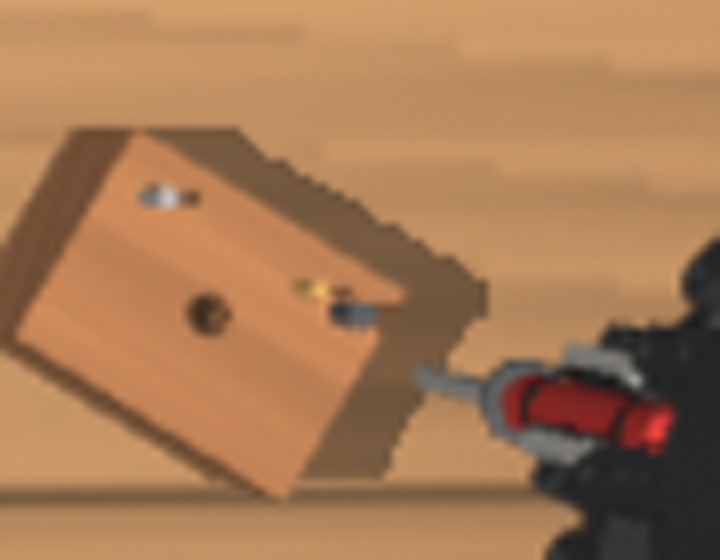

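{"api": "arm_command", "payload": {
  "plan": [
    [0, [2.5, -4, -15], 0],
    [0, [2.5, -4, -25], 0],
    [0, [0, 0, -25], 0],
    [0, [0, 0, -25], 0],
    [0, [0, 0, -25], 0],
    [0, [0, 0, -20], 0],
    [0, [0, 0, -10], 0],
    [0, [0, 0, 0], 0],
    [0, [0, 0, 0], 0],
    [0, [0, 0, 0], 0]
  ]
}}

```text
clock: 14.45
ee_pos: [0.4886, -0.2588, 0.1937]
tcp_rot: [-88.0, 0.6, -116.1]
ft_force: [1.0, 0.4, -0.8]
finger_gap: 0.012
```

```bash
python3 - <<'E'
from tip import *
s=env.camera("side");t=env.camera("top");a=env.sense();p=tip(a);print(a['ee_pos'],a['tcp_rot'],p,a['ft_force'])
crop(s,180,290,60,75,8,"pics/s20.png");crop(t,400,230,60,50,12,"pics/t20.png");print(proj(t,p),proj(s,p))
E
```

```text
[ 0.48893295 -0.25929658  0.19420251] [ -87.88778175    0.62619056 -116.1647301 ] [ 0.49306158 -0.26009788  0.11468086] [-1.20527864 -0.08187465 -1.11144873]
(np.float64(424.53296729894953), np.float64(255.1230247341634)) (np.float64(219.792910947694), np.float64(329.4035440192641))
```

View pics/s20.png

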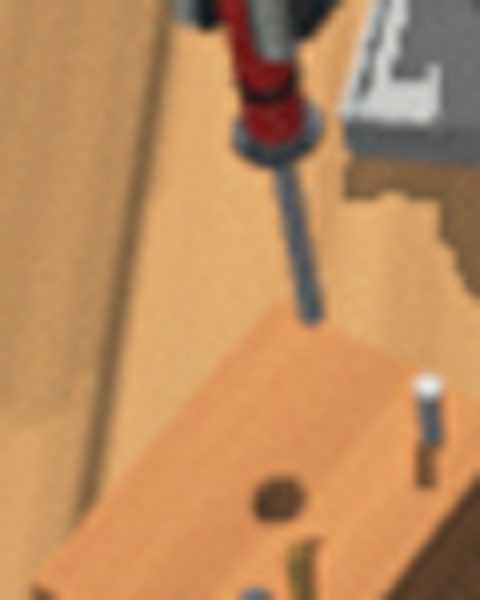

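View pics/t20.png

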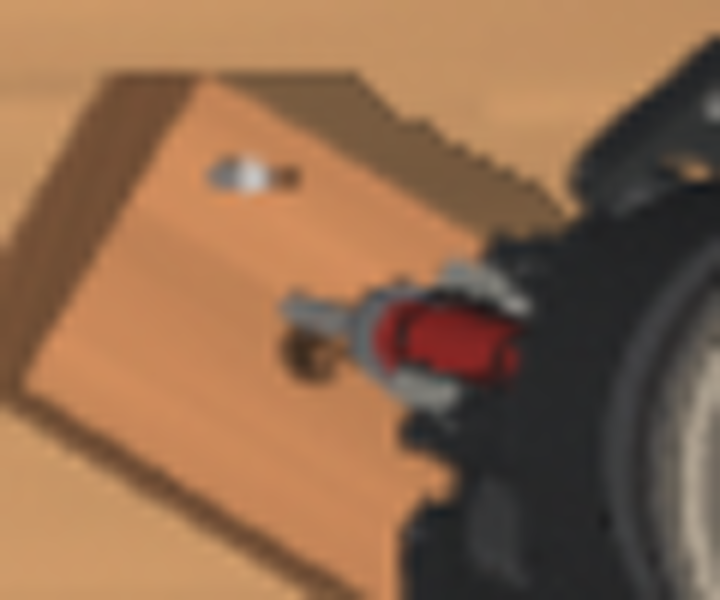

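{"api": "arm_command", "payload": {
  "plan": [
    [0, [-4.5, -8, -10], 0],
    [0, [-4.5, -8, -10], 0],
    [0, [0, 0, -5], 0],
    [0, [0, 0, 0], 0],
    [0, [0, 0, 0], 0],
    [0, [0, 0, 0], 0]
  ]
}}

```text
clock: 15.05
ee_pos: [0.4794, -0.2793, 0.169]
tcp_rot: [-87.6, 0.6, -116.3]
ft_force: [0.2, -0.3, -0.7]
finger_gap: 0.0125
```

```bash
python3 - <<'E'
from tip import *
s=env.camera("side");t=env.camera("top");a=env.sense();p=tip(a);print(a['ee_pos'],a['tcp_rot'],p,a['ft_force'])
crop(s,180,290,60,75,8,"pics/s21.png");crop(t,400,230,60,50,12,"pics/t21.png");print(proj(t,p),proj(s,p),proj(s,(.4827,-.2758,.07)),proj(t,(.4827,-.2758,.07)))
E
```

```text
[ 0.47971789 -0.27919713  0.16928275] [ -87.60721434    0.57407883 -116.31040532] [ 0.48416137 -0.28024654  0.08978097] [ 0.52828075 -0.79421573 -2.1230452 ]
(np.float64(430.2175340695656), np.float64(258.560249320901)) (np.float64(214.9257980616134), np.float64(347.60052227064807)) (np.float64(215.2689351783638), np.float64(352.0798295056618)) (np.float64(425.609309660001), np.float64(258.8107775859516))
```

View pics/s21.png

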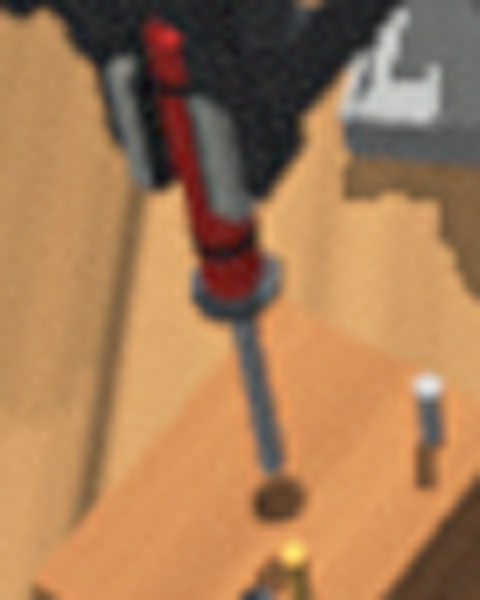

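View pics/t21.png

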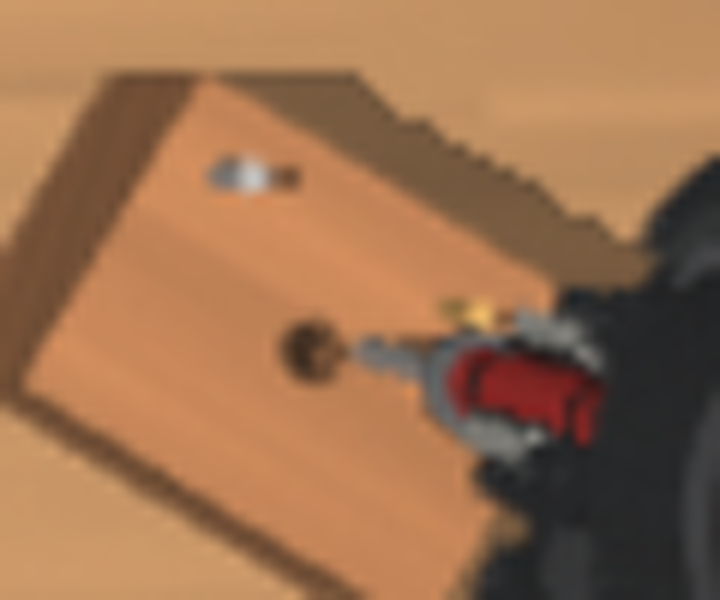

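```bash
python3 - <<'E'
from tip import *
s=env.camera("side");t=env.camera("top");a=env.sense();print(a['ee_pos'],tip(a))
print(tri(t,(429.9,258.85),s,(213.4,348.0)))
print("hole",tri(t,(425.4,258.9),s,(180+278.5/8-.5,290+499/8-.5)))
# punch axis: collar centre
print("collar",tri(t,(400+442/12-.5,230+375/12-.5),s,(180+237/8-.5,290+290/8-.5)))
E
```

```text
[ 0.47997759 -0.27903298  0.16951529] [ 0.48445766 -0.28009429  0.09001571]
(array([ 0.48238707, -0.28004517,  0.08849748]), np.float64(0.0021377414814350523))
hole (array([ 0.4817223 , -0.27537119,  0.07012842]), np.float64(0.001574267335926155))
collar (array([ 0.48036145, -0.27591492,  0.14594011]), np.float64(0.003584349946654502))
```

{"api": "arm_command", "payload": {
  "plan": [
    [0, [-0.5, 2.3, 0], 0],
    [0, [-0.5, 2.3, 0], 0],
    [0, [0, 0, 0], 0],
    [0, [0, 0, -5], 0],
    [0, [0, 0, -5], 0],
    [0, [0, 0, 0], 0]
  ]
}}

```text
clock: 15.75
ee_pos: [0.4799, -0.2731, 0.1596]
tcp_rot: [-87.5, 0.6, -116.2]
ft_force: [0.7, -0.1, -1.2]
finger_gap: 0.0118
```

```bash
python3 - <<'E'
from tip import *
s=env.camera("side");t=env.camera("top");a=env.sense();p=tip(a);print(a['ee_pos'],a['tcp_rot'],p,a['ft_force'])
crop(s,180,290,60,75,8,"pics/s22.png");crop(t,400,230,60,50,12,"pics/t22.png")
E
```

```text
[ 0.48022695 -0.27329676  0.16023898] [ -87.42434478    0.59359517 -116.18994169] [ 0.48491221 -0.27442465  0.08075215] [-0.34813399  0.79980593 -0.28835985]
```

View pics/s22.png

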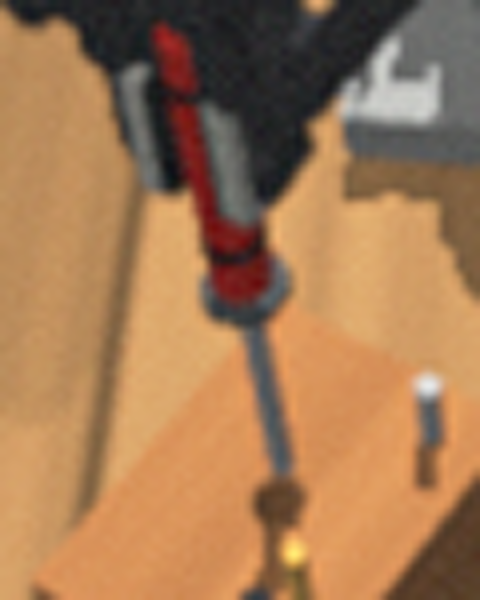

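View pics/t22.png

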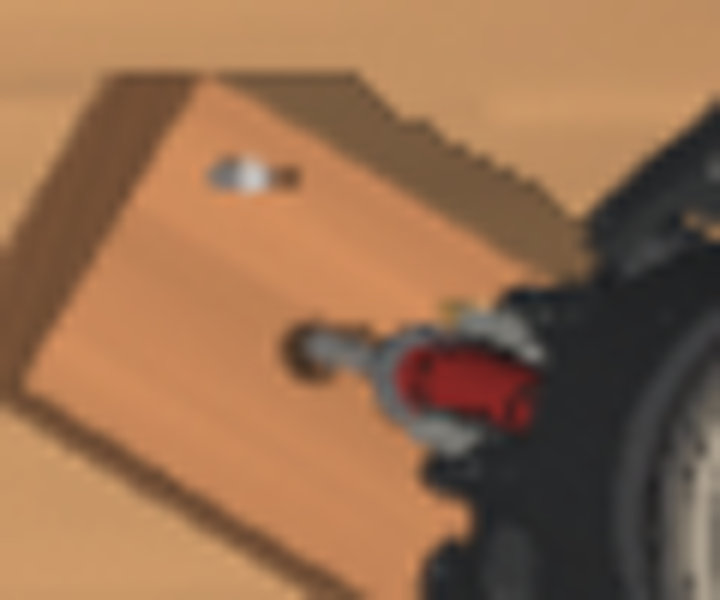

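{"api": "arm_command", "payload": {
  "plan": [
    [0, [-1, -1.2, -4], 0],
    [0, [0, 0, -6], 0],
    [0, [0, 0, -6], 0],
    [0, [0, 0, -6], 0],
    [0, [0, 0, 0], 0]
  ]
}}

```text
clock: 16.27
ee_pos: [0.479, -0.2751, 0.136]
tcp_rot: [-87.4, 0.6, -116.2]
ft_force: [-0.3, 0.7, -1.7]
finger_gap: 0.0125
```

```bash
python3 - <<'E'
from tip import *
s=env.camera("side");t=env.camera("top");a=env.sense();p=tip(a);print(a['ee_pos'],a['tcp_rot'],p,a['ft_force'])
crop(s,180,290,60,75,8,"pics/s23.png");crop(t,400,230,60,50,12,"pics/t23.png")
E
```

```text
[ 0.47962877 -0.27527831  0.13706122] [ -87.33348488    0.58592846 -116.22647041] [ 0.48442165 -0.2764745   0.0575818 ] [ 0.05287056  0.73066384 -0.85593814]
```

View pics/s23.png

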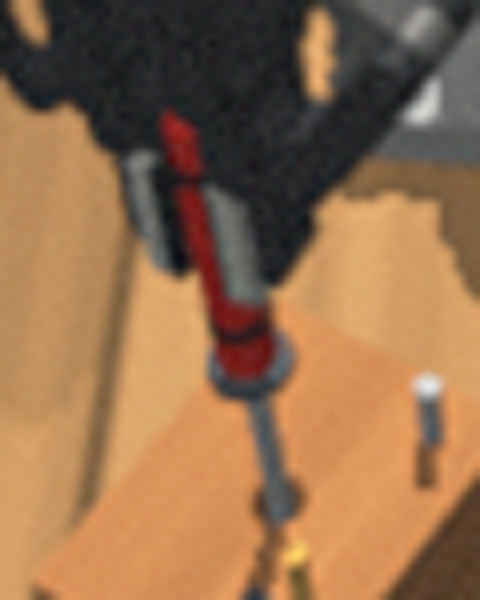

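View pics/t23.png

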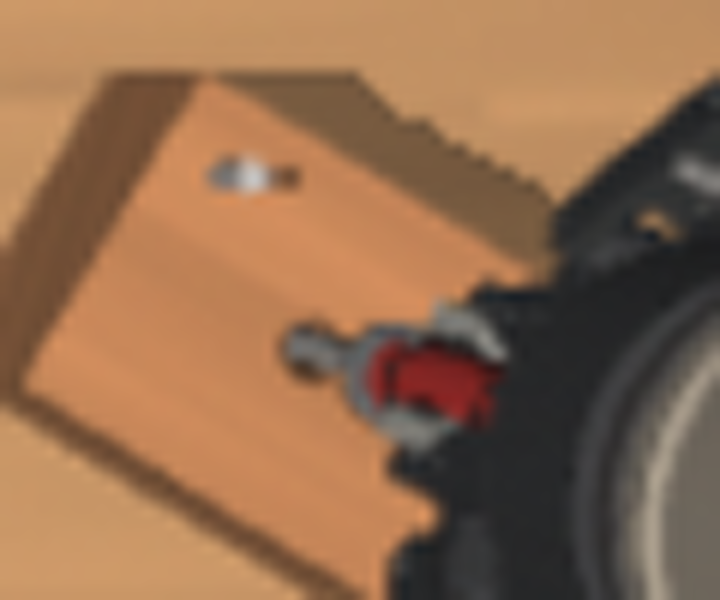

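```bash
python3 - <<'E'
from tip import *
s=env.camera("side");t=env.camera("top");a=env.sense();print(a['ee_pos'],a['ft_force'])
for z in(.11,.118,.124):print(z,plane(t,400+386/12-.5,230+372/12-.5,z),plane(s,180+250/8-.5,290+367/8-.5,z))
E
```

```text
[ 0.48015709 -0.27543237  0.13778727] [ 0.23380785 -0.74014577 -1.00613924]
0.11 [ 0.48084651 -0.27700811  0.11      ] [ 0.47738132 -0.26896432  0.11      ]
0.118 [ 0.48127287 -0.27448177  0.118     ] [ 0.47871563 -0.27495065  0.118     ]
0.124 [ 0.48159264 -0.27258702  0.124     ] [ 0.47971636 -0.27944041  0.124     ]
```

{"api": "arm_command", "payload": {
  "plan": [
    [0, [0.3, -0.2, -6], 0],
    [0, [0.3, -0.2, -6], 0],
    [0, [0.3, -0.2, -6], 0],
    [0, [0.3, -0.2, -6], 0],
    [0, [0.3, -0.2, -6], 0],
    [0, [0, 0, 0], 0]
  ]
}}

```text
clock: 16.97
ee_pos: [0.4807, -0.2761, 0.1049]
tcp_rot: [-87.4, 0.6, -116.2]
ft_force: [-0.5, -0.1, -1.1]
finger_gap: 0.012
```

```bash
python3 - <<'E'
from tip import *
s=env.camera("side");t=env.camera("top");a=env.sense();p=tip(a);print(a['ee_pos'],a['tcp_rot'],p,a['ft_force'])
crop(s,180,290,60,75,8,"pics/s24.png");crop(t,400,230,60,50,12,"pics/t24.png")
E
```

```text
[ 0.48136878 -0.27634069  0.10597179] [ -87.27626579    0.56459287 -116.22078457] [ 0.48621989 -0.27759807  0.02649685] [-0.60800471  0.6051088  -1.5762353 ]
```

View pics/s24.png

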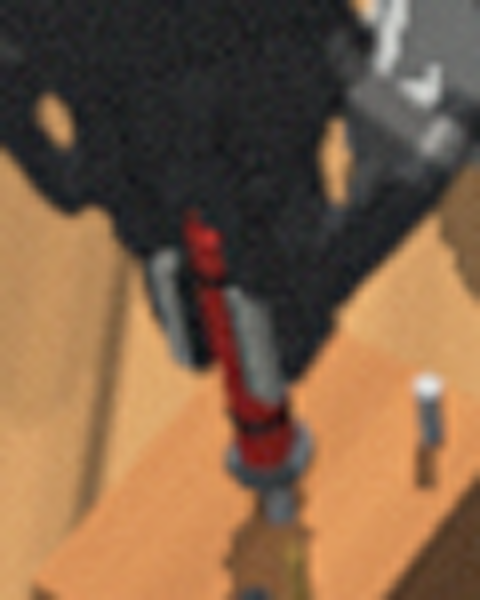

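View pics/t24.png

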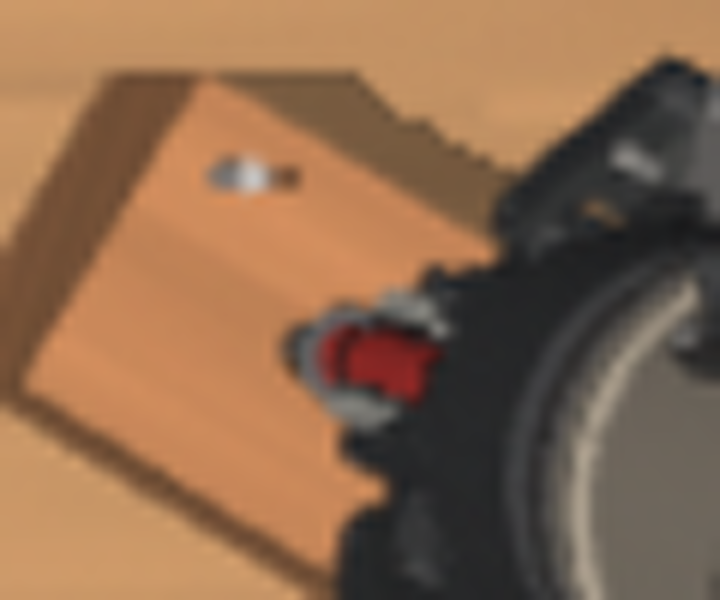

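{"api": "arm_command", "payload": {
  "plan": [
    [0, [0.5, 0, -6], 0],
    [0, [0.3, 0, -5], 0],
    [0, [0.2, 0, -4], 0],
    [0, [0, 0, -1.5], 0],
    [0, [0, 0, 0], 0]
  ]
}}

```text
clock: 17.48
ee_pos: [0.4818, -0.2763, 0.0887]
tcp_rot: [-87.4, 0.5, -116.2]
ft_force: [-3.6, 1.2, 6.6]
finger_gap: 0.0119
```

```bash
python3 - <<'E'
from tip import *
a=env.sense();p=tip(a);print(a['ee_pos'],a['tcp_rot'],p,a['ft_force'])
E
```

```text
[ 0.48178167 -0.27626589  0.08870794] [ -87.35438767    0.52823795 -116.24686212] [ 0.48651272 -0.27752273  0.00922576] [-3.61489788  1.19608869  6.59376236]
```

Seated (contact 6.6 N at the grasp height). Open and lift off slowly.

{"api": "arm_command", "payload": {
  "plan": [
    [20, [0, 0, 0], 0],
    [30, [0, 0, 0], 0],
    [40, [0, 0, 0], 0],
    [50, [0, 0, 0], 0],
    [60, [0, 0, 2], 0],
    [70, [0, 0, 15], 0],
    [80, [0, 0, 25], 0],
    [80, [0, 0, 30], 0],
    [80, [0, 0, 30], 0],
    [80, [0, 0, 20], 0],
    [100, [0, 0, 0], 0]
  ]
}}

```text
clock: 18.4
ee_pos: [0.4839, -0.2763, 0.2164]
tcp_rot: [-87.1, 0.6, -116.2]
ft_force: [0.7, 0.8, -0.6]
finger_gap: 0.0782
```

```bash
python3 - <<'E'
from tip import *
s=env.camera("side");t=env.camera("top");a=env.sense();print(a['ee_pos'],a['tcp_rot'],a['ft_force'],a['joint_pos'].round(1))
crop(s,180,290,60,75,8,"pics/s25.png");crop(t,400,230,60,50,12,"pics/t25.png")
E
```

```text
[ 0.48219624 -0.27568728  0.21294362] [ -87.36526473    0.61498509 -116.17943191] [-0.57131998 -0.15187319 -1.30577405] [ 37.9  15.7 -17.  106.8   5.   55.6  -7.4]
```

View pics/s25.png

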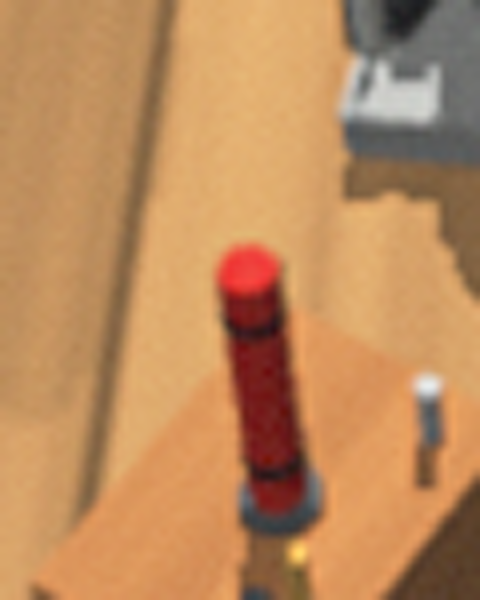

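View pics/t25.png

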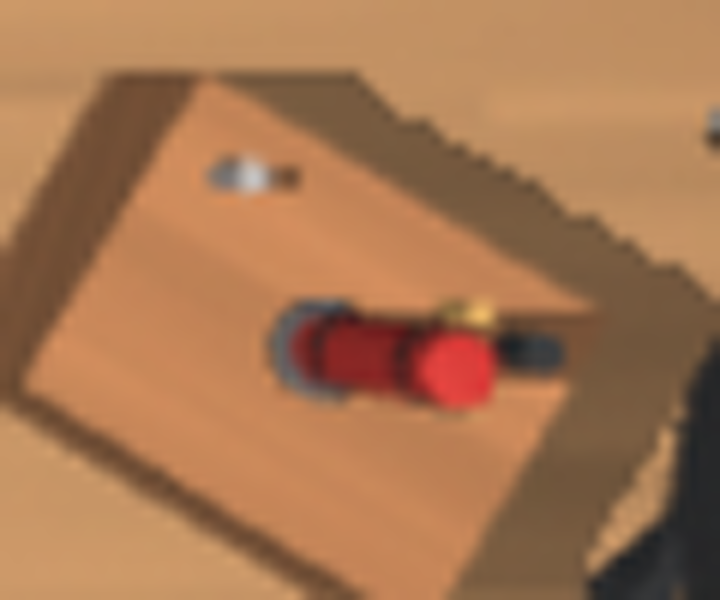

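{"api": "arm_command", "payload": {
  "plan": [
    [100, [6, 20, 3], 0.05],
    [100, [8, 30, 2], 0.054],
    [100, [8, 30, 2], 0.054],
    [100, [8, 30, 2], 0.054],
    [100, [8, 30, 2], 0.054],
    [100, [8, 30, 2], 0.054],
    [100, [8, 30, 2], 0.054],
    [100, [8, 30, 2], 0.054],
    [100, [8, 30, 2], 0.054],
    [100, [8, 30, 2], 0.054],
    [100, [8, 30, 2], 0.054],
    [100, [8, 30, 2], 0.054],
    [100, [6, 20, 0], 0.05],
    [100, [0, 0, 0], 0],
    [100, [0, 0, 0], 0],
    [100, [0, 0, 0], 0]
  ]
}}

```text
clock: 19.83
ee_pos: [0.5662, 0.1195, 0.2153]
tcp_rot: [-89.4, 1.0, -73.7]
ft_force: [-0.6, -0.3, 1.0]
finger_gap: 0.0856
```

```bash
python3 - <<'E'
from ov import *
a=ov("pics/s26.png","side",200,100,130,120,5,.04)
print(a['ee_pos'],a['tcp_rot'],a['ft_force'],a['joint_pos'].round(1))
E
```

```text
[0.5661394  0.11875579 0.21522494] [-89.45016176   0.99123146 -73.75089146] [-0.2538961   0.44949772 -1.05288803] [  9.5  21.4 -34.2 101.1  12.5  60.8 -12.6]
```

View pics/s26.png

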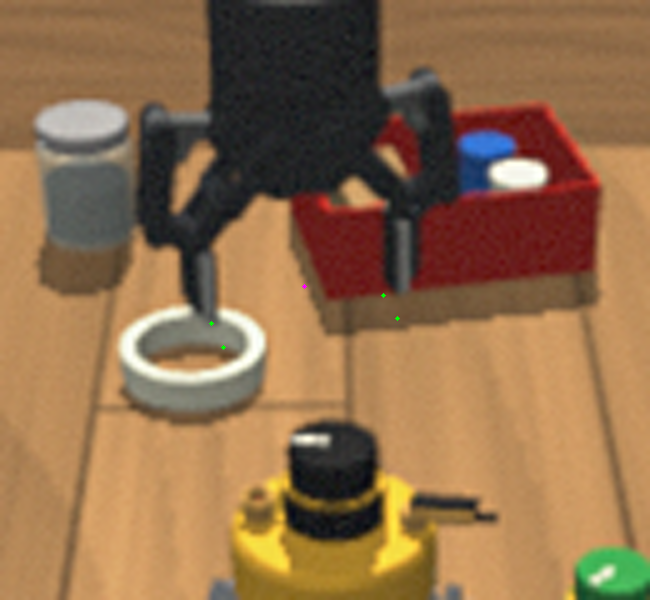

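{"api": "arm_command", "payload": {
  "plan": [
    [100, [7, -8, -10], 0],
    [100, [7, -8, -15], 0],
    [100, [0, 0, -15], 0],
    [100, [0, 0, -15], 0],
    [100, [0, 0, -8], 0],
    [100, [0, 0, 0], 0],
    [100, [0, 0, 0], 0],
    [100, [0, 0, 0], 0]
  ]
}}

```text
clock: 20.55
ee_pos: [0.5819, 0.0862, 0.142]
tcp_rot: [-89.8, 0.7, -74.7]
ft_force: [-0.6, -0.7, 0.1]
finger_gap: 0.0855
```

```bash
python3 - <<'E'
from ov import *
a=ov("pics/s27.png","side",225,130,90,90,7,.053);ov("pics/t27.png","top",200,150,120,120,5,.053)
print(a['ee_pos'],a['tcp_rot'],a['ft_force'],a['joint_pos'].round(1))
E
```

```text
[0.58204397 0.08621809 0.14228818] [-89.78625242   0.65291614 -74.74923221] [-0.09926447  0.02538029 -0.73455316] [ 10.1  26.8 -31.6 103.6  16.2  53.9 -13. ]
```

View pics/s27.png

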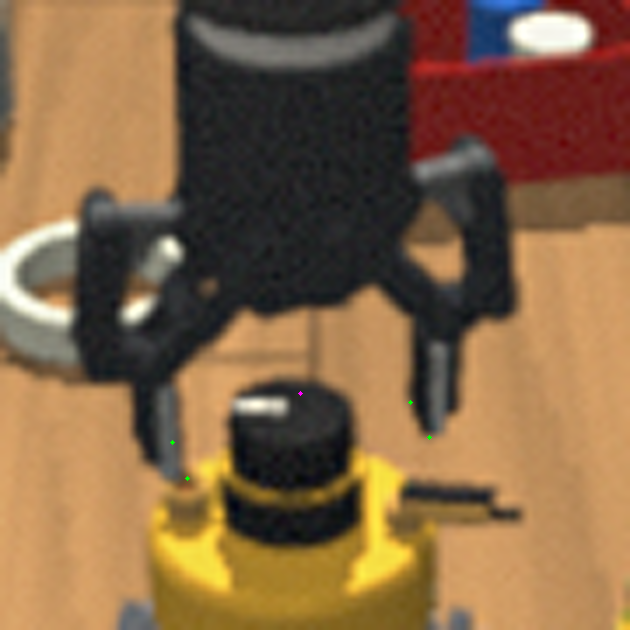

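View pics/t27.png

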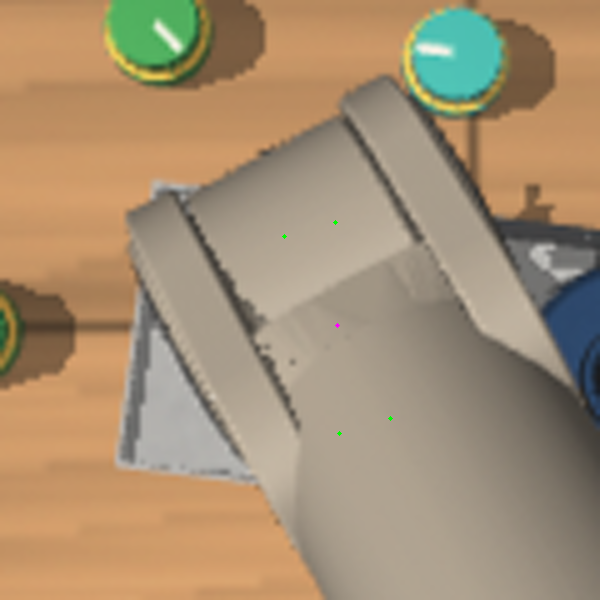

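{"api": "arm_command", "payload": {
  "plan": [
    [100, [-1, 8, 0], 0],
    [100, [-1, 8, 0], 0],
    [100, [0, 0, 0], 0],
    [100, [0, 0, 0], 0]
  ]
}}

```text
clock: 20.98
ee_pos: [0.5813, 0.106, 0.1453]
tcp_rot: [-89.5, 0.7, -74.6]
ft_force: [-0.3, -0.2, 0.7]
finger_gap: 0.0853
```

```bash
python3 - <<'E'
from ov import *
a=ov("pics/s28.png","side",225,130,90,90,7,.053)
print(a['ee_pos'],a['tcp_rot'],a['ft_force'],a['joint_pos'].round(1))
E
```

```text
[0.58128727 0.10633333 0.14537959] [-89.4565784    0.68583502 -74.62508456] [-0.67594471  0.2198604  -0.10493962] [  8.5  26.7 -31.9 103.4  16.3  54.  -14.9]
```

View pics/s28.png

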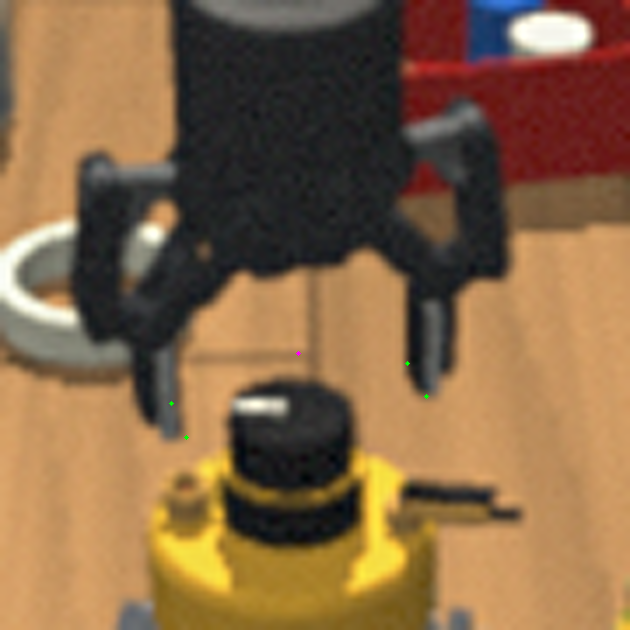

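{"api": "arm_command", "payload": {
  "plan": [
    [100, [-1.8, -3, -4], 0],
    [100, [0, 0, -4], 0],
    [100, [0, 0, -4], 0],
    [100, [0, 0, 0], 0],
    [100, [0, 0, 0], 0]
  ]
}}

```text
clock: 21.45
ee_pos: [0.5791, 0.1027, 0.1321]
tcp_rot: [-89.5, 0.7, -74.6]
ft_force: [1.1, 0.0, -0.4]
finger_gap: 0.0858
```

```bash
python3 - <<'E'
from ov import *
a=ov("pics/s29.png","side",225,130,90,90,7,.053)
print(a['ee_pos'],a['tcp_rot'],a['ft_force'],a['joint_pos'].round(1))
E
```

```text
[0.57902026 0.10258565 0.13203431] [-89.47845127   0.647597   -74.62050763] [0.80489211 0.74479724 0.02844715] [  8.5  27.4 -31.6 104.4  16.9  52.4 -15.1]
```

View pics/s29.png

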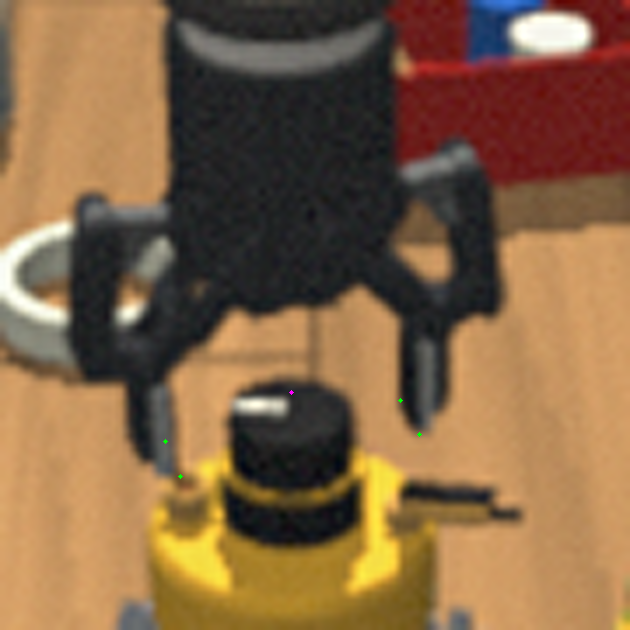

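{"api": "arm_command", "payload": {
  "plan": [
    [60, [0, 0, 0], 0],
    [55, [0, 0, 0], 0],
    [50, [0, 0, 0], 0],
    [40, [0, 0, 0], 0],
    [30, [0, 0, 0], 0],
    [30, [0, 0, 0], 0]
  ],
  "newtons": 50
}}

```text
clock: 22.0
ee_pos: [0.5801, 0.1025, 0.1333]
tcp_rot: [-89.4, 0.6, -74.7]
ft_force: [0.4, 0.8, -1.4]
finger_gap: 0.0458
```

```bash
python3 - <<'E'
from ov import *
a=ov("pics/s30.png","side",225,130,90,90,7,.045)
print(a['ee_pos'],a['tcp_rot'],a['ft_force'],a['wrist_torque'],a['finger_gap'])
E
```

```text
[0.58005745 0.10258298 0.13316904] [-89.36407066   0.63546245 -74.65503895] [-0.27052562 -0.35526523 -1.4612227 ] [-0.00325026 -0.04601289 -0.02736569] 0.045885470233715246
```

View pics/s30.png

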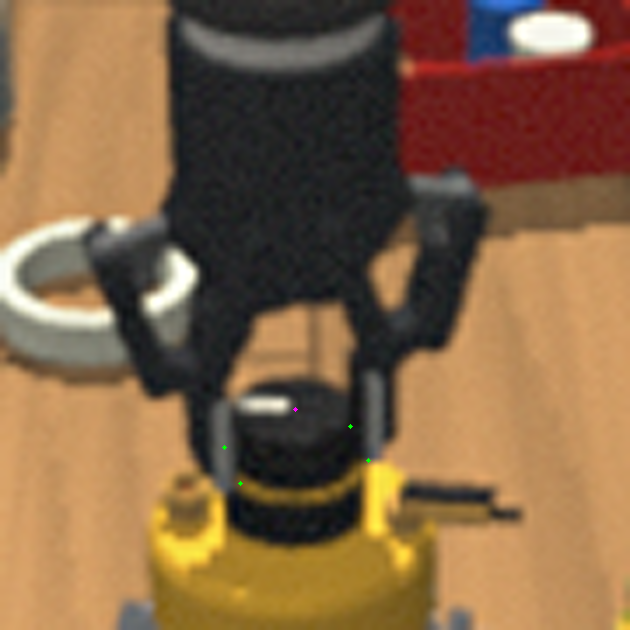

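{"api": "arm_command", "payload": {
  "plan": [
    [20, [0, 0, 0], 0],
    [20, [0, 0, 0], 0],
    [20, [0, 0, 0], 0],
    [20, [0, 0, 0], 0]
  ]
}}

```text
clock: 22.38
ee_pos: [0.5801, 0.1025, 0.1331]
tcp_rot: [-89.4, 0.6, -74.7]
ft_force: [-1.0, 0.2, 0.4]
finger_gap: 0.0457
```

```bash
python3 - <<'E'
from h import *
a=env.sense()
print(a['ee_pos'],a['tcp_rot'],a['ft_force'],a['wrist_torque'],a['finger_gap'],a['joint_pos'].round(1))
E
```

```text
[0.58007512 0.10253301 0.13312285] [-89.3631732    0.63386118 -74.65789331] [-0.99851849  0.22308568  0.37840997] [-0.04145855  0.02900493 -0.0425006 ] 0.04565800110285738 [  8.5  27.3 -31.6 104.3  16.9  52.5 -15.1]
```

{"api": "arm_command", "payload": {
  "plan": [
    [20, [0, 0, 0], 0.05],
    [20, [0, 0, 0], 0.06],
    [20, [0, 0, 0], 0.06],
    [20, [0, 0, 0], 0.06]
  ]
}}

```text
clock: 22.72
ee_pos: [0.5802, 0.1023, 0.1331]
tcp_rot: [-89.4, 0.6, -61.1]
ft_force: [0.3, 0.2, 1.4]
finger_gap: 0.0458
```

```bash
python3 - <<'E'
from h import *
a=env.sense()
print(a['ee_pos'],a['tcp_rot'],a['ft_force'],a['wrist_torque'],a['finger_gap'],a['joint_pos'].round(1))
E
```

```text
[0.58019329 0.10225914 0.1331041 ] [-89.35591304   0.61102323 -61.12772363] [0.28356345 0.20282522 1.3836486 ] [-0.18779431 -0.17997633 -1.21284382] 0.045840237997283095 [ 10.8  28.1 -34.7 104.   18.6  53.2  -3. ]
```

{"api": "arm_command", "payload": {
  "plan": [
    [20, [0, 0, 0], 0.05],
    [20, [0, 0, 0], 0.05]
  ]
}}

```text
clock: 22.88
ee_pos: [0.5822, 0.1013, 0.1344]
tcp_rot: [-89.2, 0.5, -55.4]
ft_force: [-0.6, 3.2, 3.0]
finger_gap: 0.0426
```

```bash
python3 - <<'E'
from h import *
a=env.sense()
print(a['ee_pos'],a['tcp_rot'],a['ft_force'],a['wrist_torque'],a['finger_gap'],a['joint_pos'].round(1))
s=env.camera("side");crop(s,225,130,90,90,7,"pics/s31.png")
E
```

```text
[0.58221467 0.10130285 0.13441148] [-89.197219     0.51882029 -55.36184779] [-0.58597786  3.18760337  3.0425102 ] [ 0.48148064  0.143485   -1.31927949] 0.04256227236715802 [ 11.9  28.4 -36.  103.7  19.4  53.6   2.3]
```

View pics/s31.png

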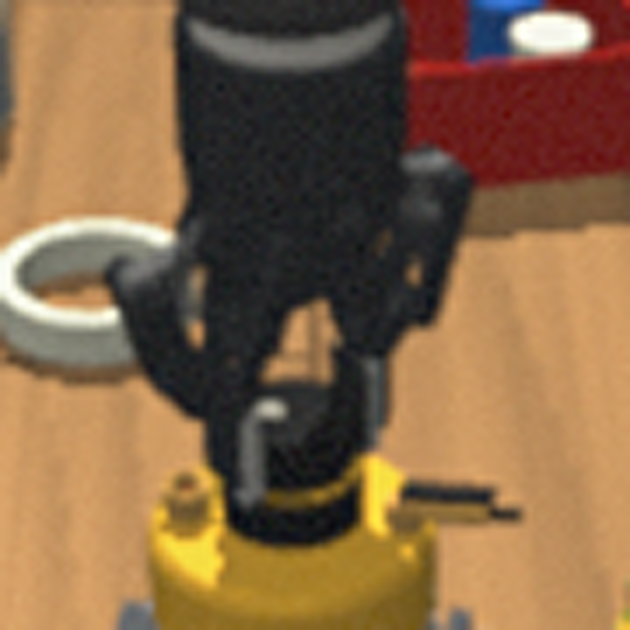

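{"api": "arm_command", "payload": {
  "plan": [
    [20, [-1, 0.6, 0], -0.06],
    [20, [-1, 0.6, 0], -0.08],
    [20, [0, 0, 0], -0.08],
    [20, [0, 0, 0], -0.08],
    [20, [0, 0, 0], -0.08],
    [20, [0, 0, 0], -0.08]
  ]
}}

```text
clock: 23.43
ee_pos: [0.581, 0.0998, 0.1345]
tcp_rot: [-89.2, 0.4, -82.8]
ft_force: [-2.5, -0.0, 2.6]
finger_gap: 0.0424
```

```bash
python3 - <<'E'
from h import *
a=env.sense()
print(a['ee_pos'],a['tcp_rot'],a['ft_force'],a['wrist_torque'],a['finger_gap'],a['joint_pos'].round(1))
s=env.camera("side");crop(s,225,130,90,90,7,"pics/s32.png")
E
```

```text
[0.58100531 0.09983819 0.13447024] [-89.21059764   0.43671718 -82.79047722] [-2.50231903 -0.02522243  2.61084108] [-0.09632652  0.72590111  0.05257978] 0.04243949615552728 [  7.2  26.8 -29.6 104.5  16.1  52.1 -22.3]
```

View pics/s32.png

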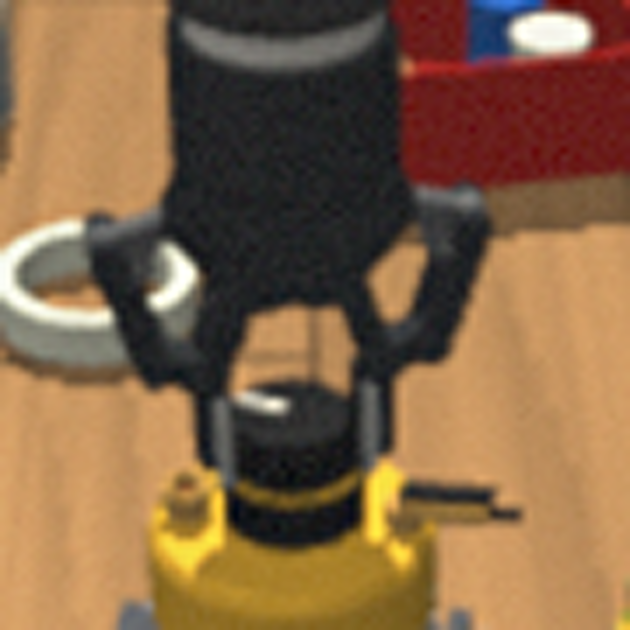

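{"api": "arm_command", "payload": {
  "plan": [
    [20, [-0.5, 1, 0.1], -0.08],
    [20, [0, 1, 0.3], -0.09],
    [20, [0, 0, 0.4], -0.09],
    [20, [0, 0, 0.4], -0.09],
    [20, [0, 0, 0.4], -0.09]
  ]
}}

```text
clock: 23.9
ee_pos: [0.5788, 0.1, 0.1363]
tcp_rot: [-89.4, 0.2, -108.8]
ft_force: [-1.6, 0.6, 1.3]
finger_gap: 0.0426
```

```bash
python3 - <<'E'
from h import *
a=env.sense()
print(a['ee_pos'],a['tcp_rot'],a['ft_force'],a['wrist_torque'],a['finger_gap'],a['joint_pos'].round(1))
s=env.camera("side");crop(s,225,130,90,90,7,"pics/s33.png")
E
```

```text
[0.57878913 0.09996422 0.13631733] [ -89.38901854    0.1935359  -108.75469287] [-1.63216988  0.57283386  1.32528597] [0.02215985 0.36446155 0.1119296 ] 0.04261856335802569 [  2.4  25.5 -23.7 104.8  13.   51.7 -46. ]
```

View pics/s33.png

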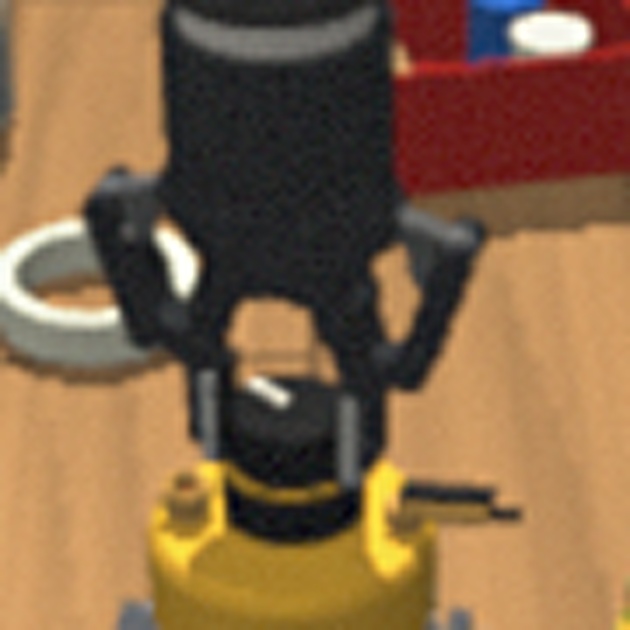

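{"api": "arm_command", "payload": {
  "plan": [
    [20, [0.3, 0.5, 0.4], -0.09],
    [20, [0.3, 0.5, 0.4], -0.09],
    [20, [0, 0.3, 0.4], -0.09],
    [20, [0, 0, 0.4], -0.09],
    [20, [0, 0, 0.4], -0.09],
    [20, [0, 0, 0.4], -0.09],
    [20, [0, 0, 0.4], -0.09],
    [20, [0, 0, 0.4], -0.09]
  ]
}}

```text
clock: 24.62
ee_pos: [0.5764, 0.1023, 0.1395]
tcp_rot: [-89.6, -0.1, -150.2]
ft_force: [-0.4, 0.9, 1.0]
finger_gap: 0.0425
```

```bash
python3 - <<'E'
from h import *
a=env.sense()
print(a['ee_pos'],a['tcp_rot'],a['ft_force'],a['wrist_torque'],a['finger_gap'],a['joint_pos'].round(1))
s=env.camera("side");crop(s,225,130,90,90,7,"pics/s34.png")
E
```

```text
[0.57642623 0.10233134 0.13949527] [-8.96163903e+01 -6.40874081e-02 -1.50192154e+02] [-0.43674303  0.85959932  0.96963237] [0.10105716 0.29072916 0.09095365] 0.042477085339980604 [ -5.   24.3 -14.6 105.    8.1  51.7 -83.6]
```

View pics/s34.png

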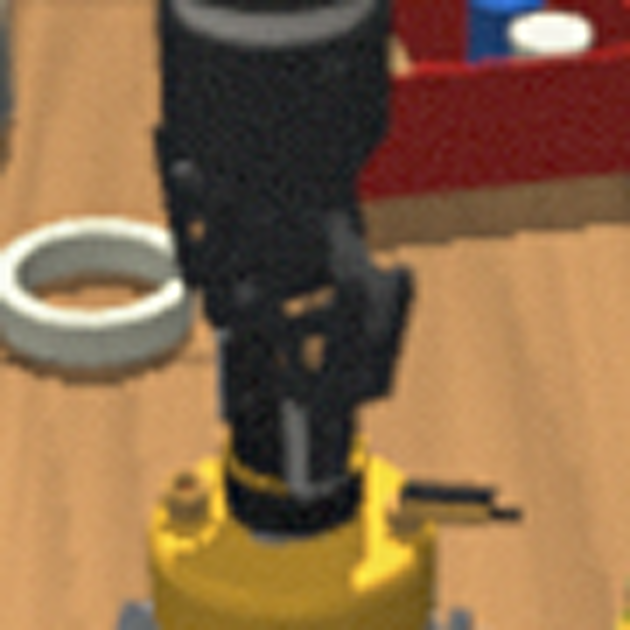

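{"api": "arm_command", "payload": {
  "plan": [
    [20, [0.2, 0, 0.4], -0.08],
    [20, [0.2, 0, 0.4], -0.08],
    [20, [0, 0, 0.5], -0.05],
    [20, [0, 0, 1.5], 0],
    [20, [0, 0, 2], 0],
    [20, [0, 0, 3], 0]
  ],
  "newtons": 60
}}

```text
clock: 25.17
ee_pos: [0.5756, 0.1034, 0.1464]
tcp_rot: [-89.7, -0.2, -161.3]
ft_force: [0.3, 0.3, -1.4]
finger_gap: 0.0424
```

```bash
python3 - <<'E'
from h import *
a=env.sense()
print(a['ee_pos'],a['tcp_rot'],a['ft_force'],a['wrist_torque'],a['finger_gap'],a['joint_pos'].round(1))
s=env.camera("side");crop(s,225,130,90,90,7,"pics/s35.png")
E
```

```text
[0.57558884 0.10337503 0.14639465] [ -89.65797254   -0.22214153 -161.32728443] [ 0.29241866  0.33626639 -1.4059781 ] [-0.02970644 -0.02677696  0.01211455] 0.04237389146442585 [ -6.9  23.7 -12.3 104.7   6.6  52.5 -93.6]
```

View pics/s35.png

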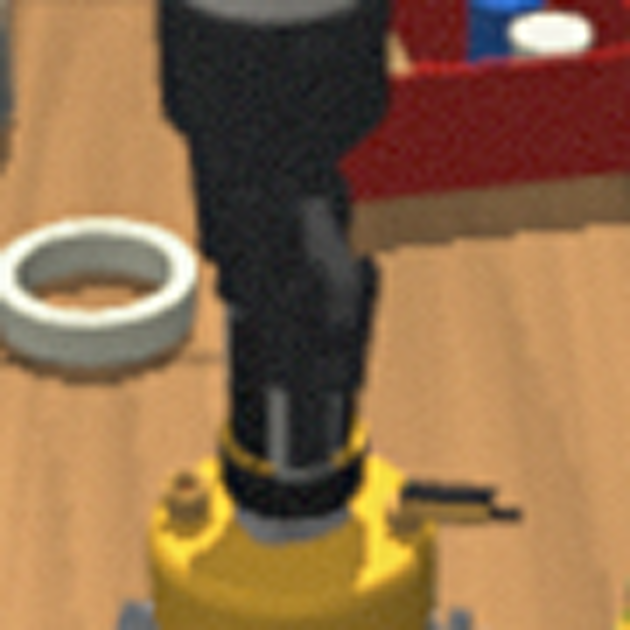

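{"api": "arm_command", "payload": {
  "plan": [
    [20, [0, 0, 5], 0],
    [20, [0, 0, 8], 0],
    [20, [0, 0, 10], 0],
    [20, [0, 0, 12], 0],
    [20, [0, 0, 12], 0],
    [20, [0, 0, 10], 0],
    [20, [0, 0, 5], 0],
    [20, [0, 0, 2], 0],
    [20, [0, 0, 0], 0],
    [20, [0, 0, 0], 0],
    [20, [0, 0, 0], 0],
    [20, [0, 0, 0], 0]
  ]
}}

```text
clock: 26.22
ee_pos: [0.5763, 0.103, 0.219]
tcp_rot: [-89.6, -0.0, -161.0]
ft_force: [-0.1, -0.0, -1.4]
finger_gap: 0.0423
```

```bash
python3 - <<'E'
from h import *
a=env.sense()
print(a['ee_pos'],a['tcp_rot'],a['ft_force'],a['dq'].round(2),a['finger_gap'])
s=env.camera("side");crop(s,180,100,140,280,2.1,"pics/s36.png");cv2.imwrite("pics/s36f.png",s["image"])
t=env.camera("top");crop(t,390,225,80,60,10,"pics/t36.png")
E
```

```text
[0.57629359 0.10298654 0.21903696] [-8.96370943e+01 -2.11563606e-02 -1.60983180e+02] [-0.10758559 -0.01211627 -1.42346161] [-0.09  0.27  0.18  0.42 -0.07 -0.04 -0.03] 0.042319698232599096
```

View pics/s36f.png

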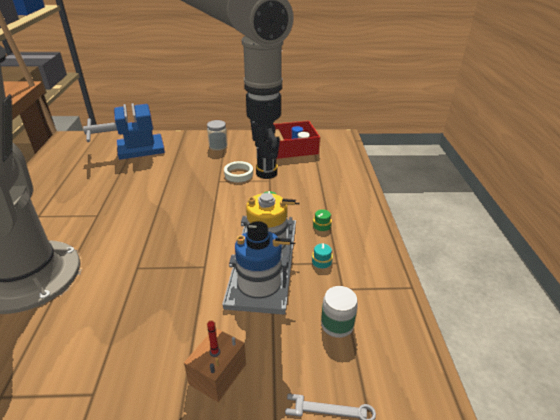

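View pics/s36.png

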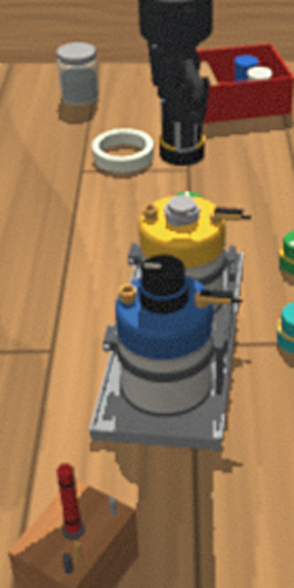

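{"api": "arm_command", "payload": {
  "plan": [
    [20, [0, 0, 0], 0],
    [20, [0, 0, 0], 0],
    [20, [0, 0, 0], 0],
    [20, [0, 0, 0], 0]
  ]
}}

```text
clock: 26.65
ee_pos: [0.5757, 0.1028, 0.2178]
tcp_rot: [-89.7, -0.2, -161.0]
ft_force: [-0.4, -0.8, -0.6]
finger_gap: 0.0423
```

```bash
python3 - <<'E'
from h import *
a=env.sense()
s=env.camera("side");crop(s,235,130,70,100,6,"pics/s37.png")
print(a['ee_pos'],a['ft_force'],a['finger_gap'],a['dq'].round(2))
print(proj(s,(.58,.103,.214)),proj(s,(.58,.103,.234)))
E
```

```text
[0.57569234 0.10280343 0.21776667] [-0.42128153 -0.7608863  -0.56675574] 0.04232463038799765 [-0.06  0.06  0.03  0.1  -0.11 -0.07  0.01]
(np.float64(266.476818780573), np.float64(175.2561380949314)) (np.float64(266.38228263546284), np.float64(167.97342070731833))
```

View pics/s37.png

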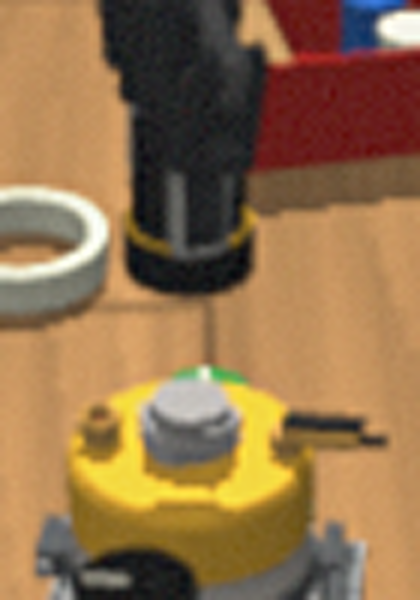

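View pics/t36.png

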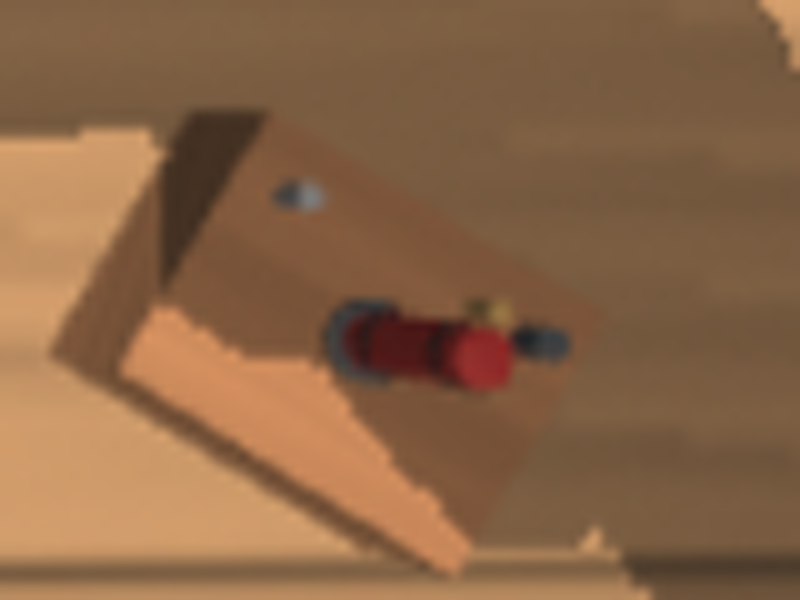

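Cap level above its neck, its rim at crop (190,270), about pixel (266,175), where a point 80 mm above the seat projects. The punch stands home in the block. Handing in.

```bash
python3 - <<'E'
from cell import env
print(env.finish_job()); print(env.sense()['clock'])
E
```

```text
the job is handed in; nothing more can be done
None
the job is handed in; nothing more can be done
```

I pressed the yellow can's bleed button with the punch, put the punch back in its block, unscrewed the cap and lifted it off. I handed the job in at about 27 s with the cap held over the can; the hand-in gives no verdict.

- **Bleed:** the button was held against its stop for about 2.5 s at 6.5–16 N. I took it as fully down because more force gave no more travel. The button travel itself cannot be read.
- **Punch:** it stands upright and released in its hole, with its collar down on the block. Both camera views agree.
- **Cap:** turning anticlockwise stopped at about 13° and the fingers slipped a flute. Clockwise turned freely, so the thread is left-handed. I turned the cap about 90° clockwise and it climbed about 5 mm.
- **Final state:** the cap is level, about 80–85 mm above its seat, and within about 5 mm of the can's axis. It was still at the last reading, with no load on the wrist beyond the cap's own weight. The blue can looked untouched, and the gripper stayed clear of the tape, tin and wrench.

One check disagreed: the reported TCP height was consistently about 40 mm lower than the fingertips seen in the images, given the stated 19 mm. I set heights from the images and from contact instead. The measured pose also drifted by several mm and up to about 2.7° of tilt during moves, so I kept correcting it.

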